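# Open up a two-leaf control cabinet: paddle latch, then the flush bolt of the passive leaf

### The arm

A 6-joint arm with a two-finger parallel gripper is mounted at the origin on a cart in front of the work surface, level with it; the furniture and walls round the work are solid. World frame = base frame: x ahead of the robot, y to its left, z up, the work surface at z = 0. Lengths are in mm, angles in degrees, forces in N, time in s.
With the tool pointing down it reaches from about 300 to 850 mm from the base axis. Payload 4.2 kg.
Tool frame: the origin (TCP) lies midway between the tips of the shut fingers; the grasp point (between the pads) lies pinch_z behind it (pinch_z is the distance from the TCP to the grasp point, in mm); z points along the fingers, y is the line along which they close (so a half turn about z gives the same grasp; the last joint's range is limited). The gripper opens to 91 mm and grips with 3 to 60 N. Pads are 32 mm wide; open, the fingers measure 118 mm over their backs; the gripper's body (76 mm by 178 mm) begins 60 mm behind the grasp point.
Start: joints at [-66.406, 18.312, 89.639, -0, 72.044, -1.146], TCP at [240.646, -522.238, 213.976] pointing down, gripper open.
Joint ranges: [-177.97, 177.97], [-48.28, 115.42], [12.27, 149.76], [-77.06, 257.06], [2.81, 150.46], [-146.56, 146.56]. Speed limits (degrees/s): [147.25, 147.25, 180, 180, 180, 180].

### API

Orientations are given as [roll, pitch, yaw] about the fixed x, y, z axes, in that order (R = Rz(yaw) Ry(pitch) Rx(roll)).
In Python, from workcell import state, grab_frame, job_done, masks_of, landmark_of, pinch_z gives the robot as it stands. The module is installed in compiled form; this text tells all that it offers.
- The arm moves only by the tool move_arm, never from a script. Its argument "plan" is a list of rows, each an object of numbers: "x", "y", "z": the shift along the tool's x, y, z in mm; "rx", "ry", "rz": the turn, a rotation vector about the tool's x, y, z in rad. A call has 1 to 10 rows; each row shifts and turns the commanded pose from where the row before left it, along the tool's axes as they then stand; what a row does not reach is not made up. A row lasts 1/10 s, in which the tool goes at most 50 mm and 8.59 degrees, less where a joint would pass 70% of its speed; a pose out of reach is approached as far as the arm can. A call is refused whole if a number of a shift passes 50 or a number of a turn 0.15, either way. A call with a gripper value outside its range is refused whole. "grip" is the opening, from 0 (shut) to 1 (fully open), set as the call begins (left out, the last holds). The fingers move at their own pace and stop on an object; "squeeze" is the grip in N (left out, the last holds). Time passes only in rows, so rows that do not move let the fingers close. It gives the time, the measured TCP pose, the force, the opening and the grip force at its end, in the units of the state.
- state(): the state, without advancing time (a new reading comes with each control period).
- grab_frame(name): name is "scene" or "top" or "wrist"; returns a dict with "img" (384x512x3 uint8, red, green, blue), "z_map" (384x512 float32, mm along the optical axis (not along the pixel's ray), 0 where there is no reading), "fx", "fy", "cx", "cy" (pixels), "rvec" (rotation vector, rad) and "tvec" (3), from world to camera coordinates, as OpenCV has them. Camera axes: x right, y down, z forward; pixel columns grow to the right and rows downward; lengths in mm; the calibration is good to about 2 mm. A picture is of the moment at which its call begins.
- job_done(): hands the job in; it is judged then, once.
Trained networks look in the newest picture that a camera, given by its name, has taken for a name from the list of things; names that differ only in an ending like _2 or _b are one class to them, and where a whole thing is asked for, a point or a joint stands for the part that bears it (a point fixed in the world has none). Each returns a list of dicts, best first, with "p" (0 to 1); they miss things now and then, are a little off and sometimes report something else, mostly with a low value. They report only what shows in the picture. A call takes as long as a camera call.
- masks_of(camera, label): "pixels" (384x512 bool, what is visible of it) and "box" ([centre column, centre row, width, height] in pixels, round what is visible of it).
- landmark_of(camera, label): "point" ([column, row] in pixels: a listed point, or the origin of a listed thing).
The state is a dict: "time_s": time; "qpos": joint angles; "qvel": joint speeds; "effort": joint torques, N m; "ee_pos": TCP position; "ee_rot": TCP orientation; "force": force on the tool from outside, world axes, zero at the start; "torque": the same for the moment, N m; "gripper_width": finger opening in mm; "gripper_force": force on a finger pad.
Only numpy, scipy, OpenCV 4.12 (cv2) and the standard library are available. Lean on these libraries where they do the work, as an engineer would, in place of code of your own. Each camera call takes 0.05 s, during which the arm holds its last target. There are 200 camera calls.

### The job

Open up the control cabinet that lies on its back on the bench, so that it can be worked on. Pull the recessed paddle to trip the latch and raise the left-hand leaf part way, let go so that it stands by itself on its stiff hinges, then take it again by its free edge and lay it right back against its stop. That uncovers the flush bolt in the right-hand (passive) leaf: the door seal holds the leaf up so that a notch in the bolt hooks its keeper, so press the leaf down while you draw the bolt right back, then swing this leaf right back against its stop too; leave the bolt drawn and do not push the things lying round the cabinet about.

Things in the scene. Friction and masses are not known exactly. Their poses are not given: they have to be found in the camera images.
- cabinet: Grey steel cabinet on its back, doors up, fixed: 234 x 240 mm, 130 high. Origin: centre of its underside. x runs along both hinge lines, away from the robot; y left, across the doors; z up. Shut, the door faces lie at z = 130 mm. Left (active) leaf hinged on the +y side, right (passive) leaf on -y. Offsets below are in this frame, doors shut. Parts fitted inside reach z = 85 mm.
- active_leaf (a joint): Angle of the left leaf, rad: 0 shut, grows as it opens, stop at 2.0. Stiff friction hinge: stays where left, 5 N at the free edge moves it. Latched by the paddle while shut. 12 mm thick from y = -2 to 117 mm, then a 4 mm lip covers the right leaf's rebate and ends in a rolled hem. Held by the paddle it can be followed to some 75 degrees; beyond, the hand meets the leaf.
- paddle (a joint): Angle of the steel latch paddle in the left leaf, rad: 0 flush, grows as its free edge is pulled up, stop 0.6, light return spring; the latch is free from 0.35 on. Its hinge is parallel to the cabinet's x at y = 62, z = 122 mm, its free edge on the -y side, so it turns the same way as the leaf. Pulled past its stop it raises the leaf.
- paddle_grip (a point): Top of the paddle, 10 mm from its free edge, mid-width; turns with it. Shut: x = -28, y = 34, z = 128 mm. The paddle is 44 mm wide (x), 42 long, with side cheeks 16 mm deep (z = 112 to 128) to pinch it by. Dish: 104 mm along x (30 free each side of the paddle), 62 along y (18 free before the free edge), floor at z = 100 mm.
- active_edge (a point): Middle of the rolled hem (10 mm round, 232 mm long, parallel to the cabinet's x) on the left leaf's free edge, 157 mm from its hinge line; can be pinched across the hem with the fingers pointing along the leaf. Shut: x = 0, y = -37, z = 125 mm. Moves with the leaf. A chain sling hangs beyond (0.85 m ahead of the robot, from 0.6 m up): on the robot's half of the hem the wrist stays clear of it.
- active_hinge (a point): Middle of the left leaf's hinge line: x = 0, y = 120, z = 128 mm; the line is parallel to the cabinet's x. Its axes turn with the leaf: y points from the free edge to the hinge.
- passive_leaf (a joint): Angle of the right leaf, rad: 0 as bolt and seal hold it, grows as it opens, stop at 2.0; can be pressed down to -0.06 (6 mm at the bolt) against the springy seal, which takes 15 to 20 N at the bolt. With the bolt drawn the seal lifts it some 3 mm. Stiff friction hinge: stays where left, 5 N at the free edge moves it.
- bolt (a joint): Travel of the flush bolt in the right leaf, m: 0 shot, 0.030 fully drawn (stop); drawn along -x of the cabinet, friction 4 N, stays where left. A shoulder 3.2 mm high on its nose hooks the keeper while the seal holds the leaf up: the bolt moves only with the leaf pressed down 3.5 mm or more at the bolt, kept down for the first 14 mm of travel; then it is clear.
- bolt_knob (a point): Top centre of the bolt's knob, moves with the bolt. Shot: x = 35, y = -22, z = 123.5 mm. Knob 14 (x) x 20 (y) mm, 18 high, on a flat bar 20 mm wide that runs on towards +x and has staples from x = 71 mm on. It stands in the right leaf's rebate: floor at z = 101 mm, y = -44 to 0, x = -94 to 94, open to the middle. Hidden under the left leaf's lip.
- passive_edge (a point): Middle of the right leaf's free edge, on the floor of the rebate, 120 mm from its hinge line; the edge is folded 8 mm down below it. Shut: x = 0, y = 0, z = 101 mm. Moves with the leaf.
- passive_hinge (a point): Middle of the right leaf's hinge line: x = 0, y = -120, z = 128 mm; the line is parallel to the cabinet's x. Its axes turn with the leaf: y points from the hinge to the free edge.
- grease_jar: Jar with a blue lid, 64 mm across, 72 mm high, standing on the bench; leave it alone. Origin: centre of its underside.
- tape_roll: Roll of black tape, 94 mm across, 20 mm high, lying on the bench; leave it alone. Origin: centre of its underside.
- screwdriver: Screwdriver with a wooden handle, 215 mm long, lying on the bench beyond the cabinet; leave it alone. Origin: under its middle.
- pliers: Pliers with yellow grips, 174 mm long, lying on the bench to the left; leave them alone. Origin: under their middle.

How it is judged:
By the outcome, as a careful person would: the job done as asked, in the order asked, and still so for the second after the job is handed in, with the robot touching nothing.
It also fails if it takes over 58 s, if anything falls off the work surface, if the arm or the gripper's body presses on something with over 40 N, if the wrist force passes 120 N, or if a joint passes its speed limit or range.

## Working session

There is one attempt and no reset: what is moved stays moved. The work goes in short steps, Python scripts to look and compute and a tool call to move; the robot and the scene stay as the last step left them, time stands still between calls to the robot, and variables do not carry over. Pictures are saved under pics/ and viewed, at most 10 in all, crops included, and the job is handed in when it is done.

Besides the shell and the picture viewer there is one more tool, called after "Call:" as name(argument=value, ...) on one line, values as JSON. move_arm: Moves the arm, as the interface text tells. Its arguments: {"type":"object","properties":{"plan":{"type":"array","items":{"type":"object","properties":{"x":{"type":"number"},"y":{"type":"number"},"z":{"type":"number"},"rx":{"type":"number"},"ry":{"type":"number"},"rz":{"type":"number"}}}},"grip":{"type":"number"},"squeeze":{"type":"number"}},"required":["plan"]}

```bash
mkdir -p pics; cat > h.py <<'E'
import numpy as np, cv2
from scipy.spatial.transform import Rotation as R
from workcell import *
def cam(f):
    Rm=cv2.Rodrigues(np.array(f["rvec"],float))[0]; return Rm,np.array(f["tvec"],float).ravel()
def unproj(f,uv,z=None):
    u,v=uv
    if z is None:
        p=f["z_map"][int(v)-1:int(v)+2,int(u)-1:int(u)+2]; z=np.median(p[p>0]) if (p>0).any() else np.nan
    Rm,t=cam(f); c=np.array([(u-f["cx"])/f["fx"]*z,(v-f["cy"])/f["fy"]*z,z]); return Rm.T@(c-t)
def cloud(f):
    Z=f["z_map"];v,u=np.indices(Z.shape);Rm,t=cam(f)
    c=np.stack([(u-f["cx"])/f["fx"]*Z,(v-f["cy"])/f["fy"]*Z,Z],-1)
    P=(c-t)@Rm; P[Z<=0]=np.nan; return P
def onz(f,uv,zw):
    Rm,t=cam(f);o=-Rm.T@t;d=Rm.T@np.array([(uv[0]-f["cx"])/f["fx"],(uv[1]-f["cy"])/f["fy"],1]);return o+d*(zw-o[2])/d[2]
E
python3 - <<'E'
from h import *
s=state();print(s,pinch_z if not callable(pinch_z) else pinch_z())
ims=[]
for n in("top","scene"):
    f=grab_frame(n);ims.append(f["img"])
    print(n,f["fx"],f["cx"],f["cy"],"campos",-cam(f)[0].T@cam(f)[1])
    for l in("cabinet","paddle_grip","active_edge","active_hinge","passive_hinge","grease_jar","tape_roll","screwdriver","pliers"):
        for d in landmark_of(n,l)[:2]:
            print(n,l,round(d["p"],2),np.round(d["point"],1),np.round(unproj(f,d["point"]),1))
cv2.imwrite("pics/a.png",cv2.cvtColor(np.vstack(ims),cv2.COLOR_RGB2BGR)[:, :])
cv2.imwrite("pics/a0.png",cv2.cvtColor(cv2.resize(ims[0],(800,600)),cv2.COLOR_RGB2BGR));cv2.imwrite("pics/a1.png",cv2.cvtColor(cv2.resize(ims[1],(800,600)),cv2.COLOR_RGB2BGR))
E
```

```text
{'time_s': 0.0, 'qpos': array([-6.64066560e+01,  1.83523004e+01,  8.97080637e+01,  1.51334482e-04,
        7.20428509e+01, -1.14628700e+00]), 'qvel': array([-0.1067305 , -0.02522312, -0.01569915, -0.02502137,  0.01324569,
       -0.07089818]), 'effort': array([ 5.13474024e-04, -4.12460554e+01, -2.31969631e+01,  7.26648071e-02,
        4.54825989e-02, -1.31159595e-04]), 'ee_pos': array([ 240.4271988 , -521.75573935,  213.10243795]), 'ee_rot': array([-1.79896809e+02, -2.20867987e-03,  2.47395822e+01]), 'force': array([-0.72325889,  0.43130632, -0.91778382]), 'torque': array([-0.01904888, -0.02981003,  0.01331042]), 'gripper_force': 0.0, 'gripper_width': 91.29769065536065} 18.8
top 428.3028039659761 253.89074458568186 190.43116256215944 campos [ 453.96462082   27.52056417 1179.55146678]
top cabinet 0.96 [248.8 217.7] [538.6  34.9 130. ]
top cabinet 0.58 [372.1 260.7] [ 438.7 -303.1   -2.6]
top paddle_grip 0.6 [221.7 213. ] [549.1 101.9 127. ]
top active_edge 0.64 [252.8 227.8] [514.3  24.5 126.5]
top active_hinge 0.8 [212.1 182.4] [624.5 127.8 130. ]
top grease_jar 0.93 [340.1 271.7] [ 410.4 -200.2   71.7]
top grease_jar 0.32 [211.9 180.6] [629.5 128.7 126.8]
top tape_roll 0.89 [369.4 259.6] [ 441.5 -296.    -3.3]
top screwdriver 0.87 [223.5 131.5] [793.8 113.1  -4.2]
top pliers 0.56 [135.  202.3] [583.8 347.5  14.3]
top pliers 0.46 [340.8 269. ] [ 417.2 -202.    71.9]
scene 470.1145972008971 250.85322785098145 197.38230845081617 campos [-467.03602815  528.33525883  965.74132546]
scene cabinet 0.6 [253.6 236.7] [430.3 105.6  98.5]
scene paddle_grip 0.52 [236.8 203.7] [557.9 101.8 124.7]
scene paddle_grip 0.47 [263.6 206.9] [508.1  37.8 127.6]
scene active_hinge 0.76 [216.9 193.6] [797.   77.4  -3.8]
scene passive_hinge 0.71 [292.6 211. ] [474.8 -41.6 110.9]
scene screwdriver 0.54 [205.  196.3] [790.9 123.6   2.3]
scene pliers 0.58 [152.6 253. ] [572.7 365.4  14.3]
```

View pics/a0.png

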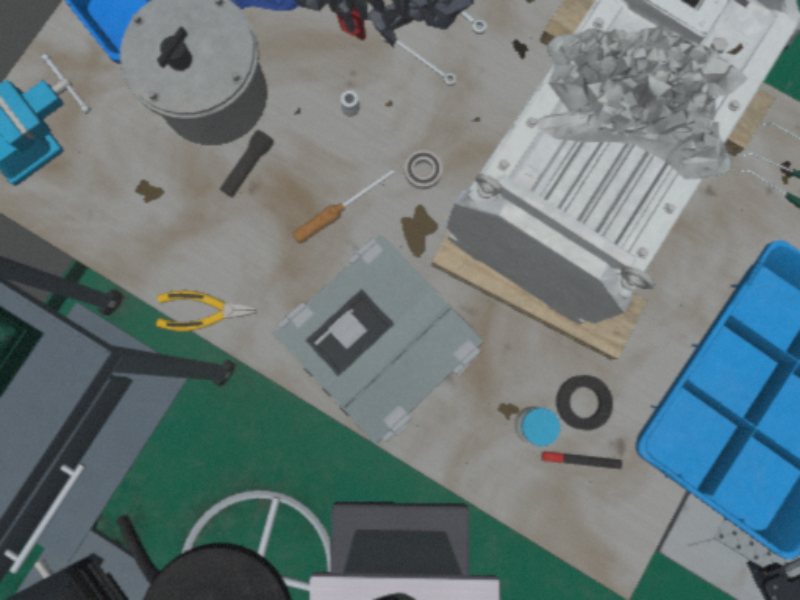

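View pics/a1.png

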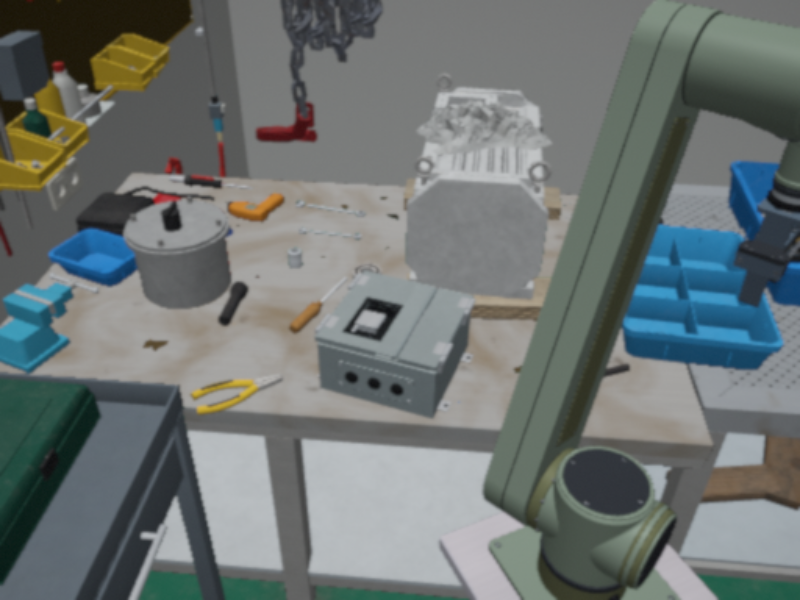

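The top view shows the cabinet turned about −45° (corners near px (380,235), (483,343), (383,443), (275,330)), with the paddle at (350,330). The jar is at (540,425), the tape at (585,402), the pliers at (205,310) and the screwdriver at (340,205). The chain hangs far ahead.

```bash
python3 - <<'E'
from h import *
f=grab_frame("top");P=cloud(f)
M=(P[...,2]>118)&(P[...,2]<142)&(abs(P[...,0]-540)<200)&(abs(P[...,1]-35)<200)
n,l,st,_=cv2.connectedComponentsWithStats(M.astype(np.uint8))
k=1+np.argmax(st[1:,4]);Q=P[l==k]
print(st[k],np.percentile(Q[:,2],[5,50,95]))
hull=cv2.convexHull(Q[:,:2].astype(np.float32));r=cv2.minAreaRect(hull);print(r,cv2.boxPoints(r))
# dish region
f2=None
D=(P[...,2]>92)&(P[...,2]<108)
n,l,st,_=cv2.connectedComponentsWithStats(D.astype(np.uint8))
for k in range(1,n):
    q=P[l==k]
    if st[k,4]>60 and abs(q[:,0].mean()-540)<100 and abs(q[:,1].mean()-50)<120: print("low",st[k,4],q.mean(0))
m=masks_of("top","paddle")
for d in m[:2]:
    q=P[d["pixels"]];print("paddle",d["p"],d["box"],np.nanmedian(q,0))
m=masks_of("top","cabinet")[0];print(m["p"],m["box"])
# tall stuff
T=(P[...,2]>60)&(P[...,0]>150)
n,l,st,_=cv2.connectedComponentsWithStats(T.astype(np.uint8))
for k in range(1,n):
    q=P[l==k]
    if st[k,4]>100: print("tall",st[k],q.min(0).round(),q.max(0).round())
c=cv2.resize(f["img"][140:290,165:315],(600,600),interpolation=cv2.INTER_CUBIC);cv2.imwrite("pics/b.png",cv2.cvtColor(c,cv2.COLOR_RGB2BGR))
E
```

```text
[ 175  150  134  134 8589] [125.76741029 129.32702253 132.72726744]
((543.7369384765625, 52.07557678222656), (251.59573364257812, 234.5834503173828), 44.29329299926758) [[ 371.78552    48.18139 ]
 [ 535.60254  -119.727455]
 [ 715.68835    55.969765]
 [ 551.87134   223.8786  ]]
low 630 [548.92244365  94.31093614  99.4810627 ]
low 71 [513.06762303  22.53681749 100.48693897]
paddle 0.6 [218.3, 210.4, 29.3, 25.5] [554.11508147 103.21848548 127.21862686]
0.85 [245.1, 216.4, 130.1, 130.8]
tall [  74    0   94   86 6301] [887. 260.  60.] [1093.  532.  219.]
tall [ 189    0  114   31 1645] [807. -39. 348.] [972. 132. 616.]
tall [  285     0   227   207 26510] [ 575. -570.   60.] [1097.  -54.  372.]
tall [   0   34   58   71 1600] [838. 557.  60.] [1028.  718.  120.]
tall [ 175  150  134  134 9346] [ 381. -111.   61.] [709. 217. 139.]
tall [ 406  154  106  204 1991] [ 211. -662.   60.] [ 724. -367.   92.]
tall [   0  177   81  169 6849] [217. 468.  60.] [635. 682. 167.]
tall [468 202  44  41 102] [ 494. -650.   60.] [ 597. -539.   70.]
tall [333 261  25  25 486] [ 377. -244.   60.] [ 438. -184.   79.]
tall [478 357  34  27 638] [ 206. -487.  213.] [ 261. -425.  338.]
```

View pics/b.png

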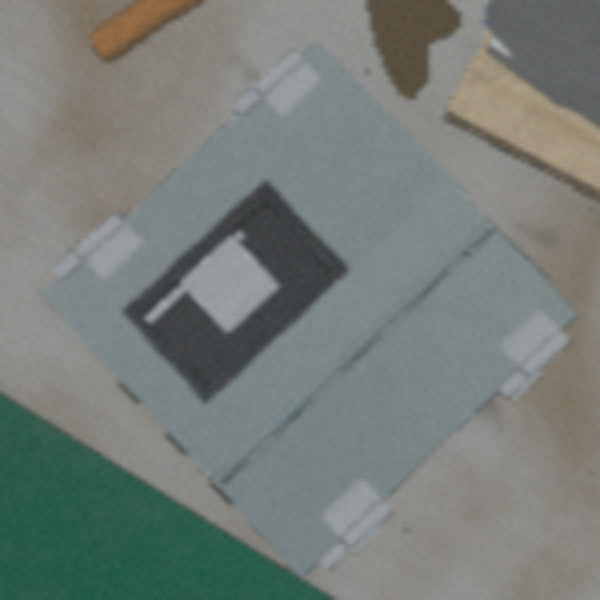

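The cabinet centre comes out near (545, 53) with a yaw of about −45.7°. Next I'll plan a hover above the paddle and refine from there with the wrist camera.

```bash
cat >> h.py <<'E'
from scipy.optimize import least_squares
def pose():
    s=state();return np.array(s["ee_pos"]),R.from_euler("xyz",s["ee_rot"],degrees=True)
def run(p,Rt,rows):
    for r in rows: p=p+Rt.apply(r[:3]);Rt=Rt*R.from_rotvec(r[3:])
    return p,Rt
def plan(p1,R1,n,start=None):
    p,Rt=start or pose()
    def e(r):
        a,b=run(p,Rt,[r/[1,1,1,100,100,100]]*n);return np.r_[a-p1,(b.inv()*R1).as_rotvec()*100]
    r0=np.r_[Rt.inv().apply(p1-p)/n,(Rt.inv()*R1).as_rotvec()*100/n]
    r=least_squares(e,r0).x/[1,1,1,100,100,100]
    rr=np.r_[r[:3].round(1),r[3:].round(4)];a,b=run(p,Rt,[rr]*n)
    print("n",n,"row",dict(zip("x y z rx ry rz".split(),rr.tolist())),"end",a.round(1),b.as_euler("xyz",degrees=True).round(1));return a,b
C=np.array([545,53.,0]);YAW=-45.7
def cab(): return R.from_euler("z",YAW,degrees=True)
def W(p): return C+cab().apply(p)
def toolR(xa,za):  # tool axes in the cabinet frame
    xa=np.array(xa,float);za=np.array(za,float);return cab()*R.from_matrix(np.c_[xa,np.cross(za,xa),za])
E
python3 - <<'E'
from h import *
t=W([-28,34,310]);t[2]=310
plan(t,toolR([0,1,0],[0,0,-1]),16)
E
```

```text
n 16 row {'x': 37.8, 'y': -21.4, 'z': -6.0, 'rx': 0.0, 'ry': 0.0, 'rz': -0.0213} end [550.2  96.3 309.9] [180.    0.   44.3]
```

Call:
move_arm(plan=[{"x": 37.8,"y": -21.4,"z": -6,"rz": -0.0213},{"x": 37.8,"y": -21.4,"z": -6,"rz": -0.0213},{"x": 37.8,"y": -21.4,"z": -6,"rz": -0.0213},{"x": 37.8,"y": -21.4,"z": -6,"rz": -0.0213},{"x": 37.8,"y": -21.4,"z": -6,"rz": -0.0213},{"x": 37.8,"y": -21.4,"z": -6,"rz": -0.0213},{"x": 37.8,"y": -21.4,"z": -6,"rz": -0.0213},{"x": 37.8,"y": -21.4,"z": -6,"rz": -0.0213}], grip=0.72)

```text
schema error: expected keys x, y, z, rx, ry, rz
```

Call:
move_arm(plan=[{"x": 37.8,"y": -21.4,"z": -6,"rz": -0.0213},{"x": 37.8,"y": -21.4,"z": -6,"rz": -0.0213},{"x": 37.8,"y": -21.4,"z": -6,"rz": -0.0213},{"x": 37.8,"y": -21.4,"z": -6,"rz": -0.0213},{"x": 37.8,"y": -21.4,"z": -6,"rz": -0.0213},{"x": 37.8,"y": -21.4,"z": -6,"rz": -0.0213},{"x": 37.8,"y": -21.4,"z": -6,"rz": -0.0213},{"x": 37.8,"y": -21.4,"z": -6,"rz": -0.0213},{}])

```text
schema error: expected keys x, y, z, rx, ry, rz
```

```bash
python3 - <<'E'
from h import *
s=state();print({k:np.round(v,2) for k,v in s.items()})
f=grab_frame("wrist");print(f["fx"],"campos",-cam(f)[0].T@cam(f)[1])
P=cloud(f);np.savez("w.npz",img=f["img"],P=P)
print(np.nanpercentile(P.reshape(-1,3),[1,50,99],axis=0).round())
for l in("paddle_grip","active_edge","active_hinge","passive_hinge"):
    for d in landmark_of("wrist",l)[:2]: print(l,round(d["p"],2),np.round(d["point"],1),np.round(unproj(f,d["point"]),1),W([0,0,0]))
m=masks_of("wrist","paddle")
for d in m[:2]:
    q=P[d["pixels"]];q=q[~np.isnan(q[:,0])];print("paddle",d["p"],d["box"],np.median(q,0), cv2.minAreaRect(q[:,:2].astype(np.float32)))
cv2.imwrite("pics/c.png",cv2.cvtColor(f["img"],cv2.COLOR_RGB2BGR))
E
```

```text
{'time_s': np.float64(1.15), 'qpos': array([-66.4 ,  18.31,  89.64,  -0.  ,  72.04,  -1.15]), 'qvel': array([-0.07,  0.01,  0.02,  0.03, -0.01, -0.  ]), 'effort': array([-0.000e+00, -4.124e+01, -2.322e+01,  7.000e-02,  4.000e-02,
        0.000e+00]), 'ee_pos': array([ 240.65, -522.24,  213.96]), 'ee_rot': array([179.99,   0.  ,  24.74]), 'force': array([ 0.37,  0.93, -0.47]), 'torque': array([-0.  , -0.  ,  0.02]), 'gripper_force': np.float64(0.0), 'gripper_width': np.float64(91.05)}
304.7326638879347 campos [ 310.33519208 -488.9899085   384.59728166]
[[-544. -832. -723.]
 [ 271. -514.    5.]
 [ 488.   10.  338.]]
```

View pics/c.png

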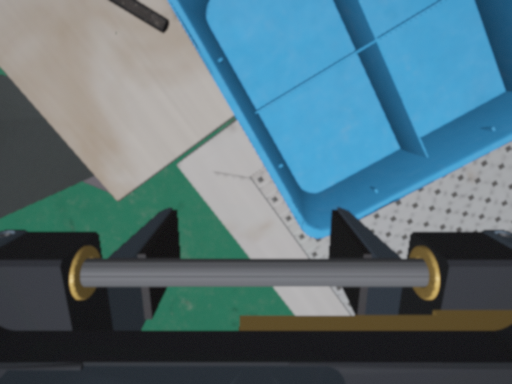

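The call needs all six keys in each row. The view above only shows the start area: the blue tray, with the fingers at px (155,260) and (350,260).

Call:
move_arm(plan=[{"x": 37.8,"y": -21.4,"z": -6,"rx": 0,"ry": 0,"rz": -0.0213},{"x": 37.8,"y": -21.4,"z": -6,"rx": 0,"ry": 0,"rz": -0.0213},{"x": 37.8,"y": -21.4,"z": -6,"rx": 0,"ry": 0,"rz": -0.0213},{"x": 37.8,"y": -21.4,"z": -6,"rx": 0,"ry": 0,"rz": -0.0213},{"x": 37.8,"y": -21.4,"z": -6,"rx": 0,"ry": 0,"rz": -0.0213},{"x": 37.8,"y": -21.4,"z": -6,"rx": 0,"ry": 0,"rz": -0.0213},{"x": 37.8,"y": -21.4,"z": -6,"rx": 0,"ry": 0,"rz": -0.0213},{"x": 37.8,"y": -21.4,"z": -6,"rx": 0,"ry": 0,"rz": -0.0213}], grip=0.72)

```text
time_s: 2.25
ee_pos: [422.5, -224.6, 262.4]
ee_rot: [180.0, -0.0, 34.5]
force: [0.6, -0.2, -0.4]
gripper_width: 65.7
gripper_force: 0.0
```

Call:
move_arm(plan=[{"x": 37.8,"y": -21.4,"z": -6,"rx": 0,"ry": 0,"rz": -0.0213},{"x": 37.8,"y": -21.4,"z": -6,"rx": 0,"ry": 0,"rz": -0.0213},{"x": 37.8,"y": -21.4,"z": -6,"rx": 0,"ry": 0,"rz": -0.0213},{"x": 37.8,"y": -21.4,"z": -6,"rx": 0,"ry": 0,"rz": -0.0213},{"x": 37.8,"y": -21.4,"z": -6,"rx": 0,"ry": 0,"rz": -0.0213},{"x": 37.8,"y": -21.4,"z": -6,"rx": 0,"ry": 0,"rz": -0.0213},{"x": 37.8,"y": -21.4,"z": -6,"rx": 0,"ry": 0,"rz": -0.0213},{"x": 37.8,"y": -21.4,"z": -6,"rx": 0,"ry": 0,"rz": -0.0213},{"x": 0,"y": 0,"z": 0,"rx": 0,"ry": 0,"rz": 0},{"x": 0,"y": 0,"z": 0,"rx": 0,"ry": 0,"rz": 0}])

```text
time_s: 3.25
ee_pos: [550.2, 96.9, 309.6]
ee_rot: [180.0, 0.1, 44.4]
force: [-0.2, -0.2, 0.2]
gripper_width: 66.0
gripper_force: 0.0
```

```bash
python3 - <<'E'
from h import *
s=state();print({k:np.round(v,2) for k,v in s.items()})
f=grab_frame("wrist")
P=cloud(f);np.savez("w.npz",img=f["img"],P=P)
inv=lambda q:cab().inv().apply(q-C).round(1)
for l in("paddle_grip","active_edge","active_hinge","passive_hinge"):
    for d in landmark_of("wrist",l)[:1]: print(l,round(d["p"],2),np.round(d["point"],1),inv(unproj(f,d["point"])))
m=masks_of("wrist","paddle")
for d in m[:2]:
    q=P[d["pixels"]];q=q[~np.isnan(q[:,0])];q=q[abs(q[:,2]-128)<5];print("paddle",d["p"],d["box"],inv(np.median(q,0)), cv2.minAreaRect(q[:,:2].astype(np.float32)))
Q=P.reshape(-1,3);Q=Q[~np.isnan(Q[:,0])];q=cab().inv().apply(Q-C);top=q[(abs(q[:,2]-130)<8)&(abs(q[:,0])<160)&(abs(q[:,1])<160)]
print("top extents",np.percentile(top,[.3,50,99.7],axis=0).round(1))
# dish floor extents
for y0 in(20,40): pass
d=q[(abs(q[:,2]-100)<6)&(q[:,0]>-100)&(q[:,0]<50)&(q[:,1]>-20)&(q[:,1]<90)];print("dish",np.percentile(d,[1,50,99],axis=0).round(1))
cv2.imwrite("pics/d.png",cv2.cvtColor(f["img"],cv2.COLOR_RGB2BGR))
E
```

```text
{'time_s': np.float64(3.25), 'qpos': array([ 8.830e+00,  1.435e+01,  8.161e+01, -4.000e-02,  8.408e+01,
        5.446e+01]), 'qvel': array([-2.13, -0.9 ,  1.13, -0.19,  0.05, -0.02]), 'effort': array([ 1.180e+00, -3.857e+01, -2.513e+01,  2.000e-01, -1.000e-01,
        1.000e-02]), 'ee_pos': array([550.17,  96.88, 309.63]), 'ee_rot': array([1.7999e+02, 6.0000e-02, 4.4370e+01]), 'force': array([-0.18, -0.19,  0.16]), 'torque': array([-0.05, -0.03, -0.05]), 'gripper_force': np.float64(0.0), 'gripper_width': np.float64(66.04)}
paddle_grip 0.86 [255.4 172.1] [-26.5  33.4 128. ]
active_edge 0.74 [276.7 228.1] [ 1.000e-01 -3.710e+01  1.299e+02]
paddle 0.93 [243.9, 164.4, 66.7, 39.7] [-29.2  42.  128. ] ((546.073974609375, 111.2611312866211), (43.219825744628906, 74.86192321777344), 44.387699127197266)
top extents [[-115.4 -124.1  123.6]
 [  -1.9   41.6  130. ]
 [ 117.   121.4  134.1]]
dish [[-79.1   2.8  98.3]
 [-20.3  27.2 100.1]
 [ 24.8  60.5 104.4]]
```

View pics/d.png

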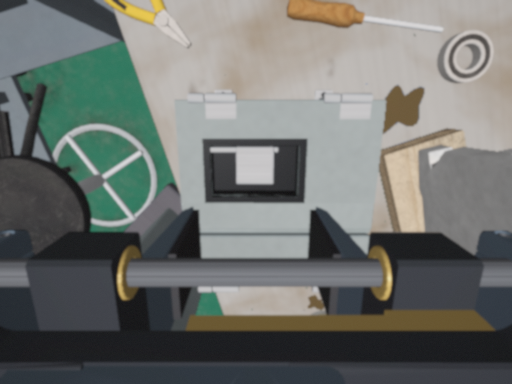

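The wrist view confirms the frame to about 1 mm. It shows the paddle at (255,168), the dish at (204–306, 139–202) and the lip edge at row 233. I'll descend over the paddle with the fingers straddling its cheeks.

```bash
sed -i 's/C=np.array(\[545,53.,0\])/C=np.array([545.2,52.1,0])/' h.py; python3 - <<'E'
from h import *
a=plan(W([-28,34,150]),toolR([0,1,0],[0,0,-1]),5)
plan(W([-28,34,107]),toolR([0,1,0],[0,0,-1]),3,a)
E
```

```text
n 5 row {'x': 0.1, 'y': -0.1, 'z': 32.0, 'rx': 0.0, 'ry': 0.0, 'rz': -0.0005} end [550.   95.8 150. ] [180.    0.   44.3]
n 3 row {'x': 0.0, 'y': -0.0, 'z': 14.3, 'rx': 0.0001, 'ry': 0.0, 'rz': 0.0001} end [550.   95.8 107.1] [-180.     0.    44.3]
```

Call:
move_arm(plan=[{"x": 0,"y": 0,"z": 32,"rx": 0,"ry": 0,"rz": 0},{"x": 0,"y": 0,"z": 32,"rx": 0,"ry": 0,"rz": 0},{"x": 0,"y": 0,"z": 32,"rx": 0,"ry": 0,"rz": 0},{"x": 0,"y": 0,"z": 32,"rx": 0,"ry": 0,"rz": 0},{"x": 0,"y": 0,"z": 32,"rx": 0,"ry": 0,"rz": 0},{"x": 0,"y": 0,"z": 14,"rx": 0,"ry": 0,"rz": 0},{"x": 0,"y": 0,"z": 14,"rx": 0,"ry": 0,"rz": 0},{"x": 0,"y": 0,"z": 14,"rx": 0,"ry": 0,"rz": 0},{"x": 0,"y": 0,"z": 0,"rx": 0,"ry": 0,"rz": 0}])

```text
time_s: 4.45
ee_pos: [548.8, 95.3, 106.3]
ee_rot: [-179.9, 0.2, 44.2]
force: [-0.8, 0.1, 0.6]
gripper_width: 65.4
gripper_force: 0.0
```

Call:
move_arm(plan=[{"x": 0,"y": 0,"z": 0,"rx": 0,"ry": 0,"rz": 0},{"x": 0,"y": 0,"z": 0,"rx": 0,"ry": 0,"rz": 0},{"x": 0,"y": 0,"z": 0,"rx": 0,"ry": 0,"rz": 0},{"x": 0,"y": 0,"z": 0,"rx": 0,"ry": 0,"rz": 0},{"x": 0,"y": 0,"z": 0,"rx": 0,"ry": 0,"rz": 0}], grip=0.3, squeeze=45)

```text
time_s: 4.95
ee_pos: [550.4, 96.5, 108.8]
ee_rot: [180.0, -0.1, 44.3]
force: [-2.0, 0.1, 4.8]
gripper_width: 43.3
gripper_force: 45.0
```

```bash
cat >> h.py <<'E'
def rx(a): return R.from_rotvec([-a,0,0])
def grip_point(th,pad=0.6):
    """paddle pinch point (grasp z=120) in cabinet frame at leaf angle th, paddle angle pad"""
    g=np.array([-28,34,120.]);h=np.array([-28,62,122.]);H=np.array([-28,120,128.])
    g=h+rx(pad).apply(g-h);return H+rx(th).apply(g-H)
def down_tilt(phi): return cab()*rx(phi)*R.from_matrix(np.c_[[0,1,0],[1,0,0],[0,0,-1]])
E
python3 - <<'E'
from h import *
s=state();print(s["gripper_width"],s["gripper_force"],s["force"],s["ee_pos"])
# grasp point is 18.8 behind TCP; contact material at offset d behind TCP
p,Rt=pose();d=120-p[2]
st=(p,Rt)
for th,pad,phi,n in[(0,0.3,0.22,4),(0,0.6,0.45,4),(0.25,.6,.6,4),(.5,.6,.75,4),(.75,.6,.9,4),(1.0,.6,1.05,4),(1.1,.6,1.1,2)]:
    Rr=down_tilt(phi);t=W(grip_point(th,pad))+Rr.apply([0,0,d]);st=plan(t,Rr,n,st)
E
```

```text
43.32084465806724 45.00109725398943 [-2.01407965  0.08230893  4.79243924] [550.43918266  96.48093845 108.79890613]
n 4 row {'x': -0.8, 'y': 0.0, 'z': -2.1, 'rx': 0.0001, 'ry': -0.0553, 'rz': -0.0002} end [548.6  94.7 117.4] [-180.    12.6   44.3]
n 4 row {'x': -0.5, 'y': 0.0, 'z': -2.1, 'rx': -0.0, 'ry': -0.0575, 'rz': 0.0} end [549.1  95.2 126. ] [-180.    25.8   44.3]
n 4 row {'x': -1.9, 'y': 0.0, 'z': -5.0, 'rx': -0.0, 'ry': -0.0375, 'rz': 0.0} end [551.3  97.3 147.2] [-180.    34.4   44.3]
n 4 row {'x': -1.3, 'y': 0.0, 'z': -5.1, 'rx': -0.0, 'ry': -0.0375, 'rz': 0.0} end [557.2 103.1 166.5] [-180.    43.    44.3]
n 4 row {'x': -0.9, 'y': 0.0, 'z': -5.1, 'rx': -0.0, 'ry': -0.0375, 'rz': 0.0} end [566.  111.7 183.2] [-180.    51.6   44.3]
n 4 row {'x': -0.3, 'y': 0.0, 'z': -5.2, 'rx': -0.0, 'ry': -0.0375, 'rz': 0.0} end [577.7 123.  196.1] [-180.    60.2   44.3]
n 2 row {'x': 0.1, 'y': 0.0, 'z': -4.1, 'rx': -0.0, 'ry': -0.0249, 'rz': 0.0} end [582.8 128.1 200. ] [-180.    63.    44.3]
```

Call:
move_arm(plan=[{"x": -0.8,"y": 0,"z": -2.1,"rx": 0,"ry": -0.055,"rz": 0},{"x": -0.8,"y": 0,"z": -2.1,"rx": 0,"ry": -0.055,"rz": 0},{"x": -0.8,"y": 0,"z": -2.1,"rx": 0,"ry": -0.055,"rz": 0},{"x": -0.8,"y": 0,"z": -2.1,"rx": 0,"ry": -0.055,"rz": 0},{"x": -0.5,"y": 0,"z": -2.1,"rx": 0,"ry": -0.057,"rz": 0},{"x": -0.5,"y": 0,"z": -2.1,"rx": 0,"ry": -0.057,"rz": 0},{"x": -0.5,"y": 0,"z": -2.1,"rx": 0,"ry": -0.057,"rz": 0},{"x": -0.5,"y": 0,"z": -2.1,"rx": 0,"ry": -0.057,"rz": 0}])

```text
time_s: 5.75
ee_pos: [547.9, 94.1, 122.9]
ee_rot: [-179.9, 26.0, 44.3]
force: [-2.1, -2.9, -10.7]
gripper_width: 43.6
gripper_force: 45.0
```

Call:
move_arm(plan=[{"x": -1.9,"y": 0,"z": -5,"rx": 0,"ry": -0.0375,"rz": 0},{"x": -1.9,"y": 0,"z": -5,"rx": 0,"ry": -0.0375,"rz": 0},{"x": -1.9,"y": 0,"z": -5,"rx": 0,"ry": -0.0375,"rz": 0},{"x": -1.9,"y": 0,"z": -5,"rx": 0,"ry": -0.0375,"rz": 0}])

```text
time_s: 6.15
ee_pos: [549.0, 95.2, 144.3]
ee_rot: [-179.9, 34.8, 44.3]
force: [-5.4, -5.9, -9.7]
gripper_width: 44.1
gripper_force: 45.0
```

Call:
move_arm(plan=[{"x": -1.3,"y": 0,"z": -5.1,"rx": 0,"ry": -0.0375,"rz": 0},{"x": -1.3,"y": 0,"z": -5.1,"rx": 0,"ry": -0.0375,"rz": 0},{"x": -1.3,"y": 0,"z": -5.1,"rx": 0,"ry": -0.0375,"rz": 0},{"x": -1.3,"y": 0,"z": -5.1,"rx": 0,"ry": -0.0375,"rz": 0},{"x": -0.9,"y": 0,"z": -5.1,"rx": 0,"ry": -0.0375,"rz": 0},{"x": -0.9,"y": 0,"z": -5.1,"rx": 0,"ry": -0.0375,"rz": 0},{"x": -0.9,"y": 0,"z": -5.1,"rx": 0,"ry": -0.0375,"rz": 0},{"x": -0.9,"y": 0,"z": -5.1,"rx": 0,"ry": -0.0375,"rz": 0}])

```text
time_s: 6.95
ee_pos: [563.3, 109.2, 182.5]
ee_rot: [-179.8, 52.2, 44.3]
force: [-10.6, -9.5, -4.8]
gripper_width: 43.7
gripper_force: 45.0
```

Call:
move_arm(plan=[{"x": -0.3,"y": 0,"z": -5.2,"rx": 0,"ry": -0.0375,"rz": 0},{"x": -0.3,"y": 0,"z": -5.2,"rx": 0,"ry": -0.0375,"rz": 0},{"x": -0.3,"y": 0,"z": -5.2,"rx": 0,"ry": -0.0375,"rz": 0},{"x": -0.3,"y": 0,"z": -5.2,"rx": 0,"ry": -0.0375,"rz": 0},{"x": 0,"y": 0,"z": 0,"rx": 0,"ry": 0,"rz": 0}])

```text
time_s: 7.45
ee_pos: [575.6, 121.2, 195.5]
ee_rot: [-179.9, 60.8, 44.2]
force: [-10.0, -8.5, -1.3]
gripper_width: 43.9
gripper_force: 45.0
```

```bash
python3 - <<'E'
from h import *
s=state();print({k:np.round(v,2) for k,v in s.items()})
f=grab_frame("top");P=cloud(f);g=grab_frame("scene")
q=cab().inv().apply(P.reshape(-1,3)-C)
# leaf plane section on the -x/+x side away from the hand
for a,b in((-112,-85),(60,112)):
    m=(q[:,0]>a)&(q[:,0]<b)&(q[:,1]>0)&(q[:,1]<135)&(q[:,2]>110)&(q[:,2]<320)
    z=q[m]; print(a,len(z))
    for y in range(0,135,10):
        k=z[(z[:,1]>=y)&(z[:,1]<y+10)]
        if len(k): print(y,np.percentile(k[:,2],[10,50,90]).round(0),end="; ")
im=np.hstack([f["img"][110:300,150:350],g["img"][130:320,150:350]])
cv2.imwrite("pics/e.png",cv2.cvtColor(cv2.resize(im,(800,380)),cv2.COLOR_RGB2BGR))
E
```

```text
{'time_s': np.float64(7.45), 'qpos': array([ 21.69,  51.21,  56.62, -25.04, 128.22,  62.44]), 'qvel': array([-0.26, -1.21,  0.97,  1.45, -1.93,  0.21]), 'effort': array([ 3.760e+00, -6.328e+01, -2.430e+01, -6.700e-01,  1.050e+00,
       -5.000e-02]), 'ee_pos': array([575.64, 121.25, 195.45]), 'ee_rot': array([-179.88,   60.78,   44.23]), 'force': array([-10.02,  -8.49,  -1.3 ]), 'torque': array([-0.69,  0.9 , -0.04]), 'gripper_force': np.float64(45.0), 'gripper_width': np.float64(43.88)}
-112 395
0 [111. 115. 120.]; 10 [111. 115. 119.]; 20 [111. 114. 120.]; 30 [111. 115. 119.]; 40 [111. 115. 118.]; 50 [112. 275. 278.]; 60 [113. 258. 274.]; 70 [114. 237. 250.]; 80 [208. 216. 226.]; 90 [185. 191. 202.]; 100 [156. 169. 178.]; 110 [134. 142. 153.]; 120 [129. 130. 132.]; 130 [267. 267. 269.]; 60 594
0 [111. 114. 119.]; 10 [112. 116. 120.]; 20 [112. 115. 119.]; 30 [111. 117. 121.]; 40 [112. 115. 119.]; 50 [114. 275. 278.]; 60 [113. 263. 275.]; 70 [117. 239. 252.]; 80 [206. 218. 226.]; 90 [182. 192. 202.]; 100 [157. 167. 176.]; 110 [132. 140. 151.]; 120 [129. 132. 134.];
```

View pics/e.png

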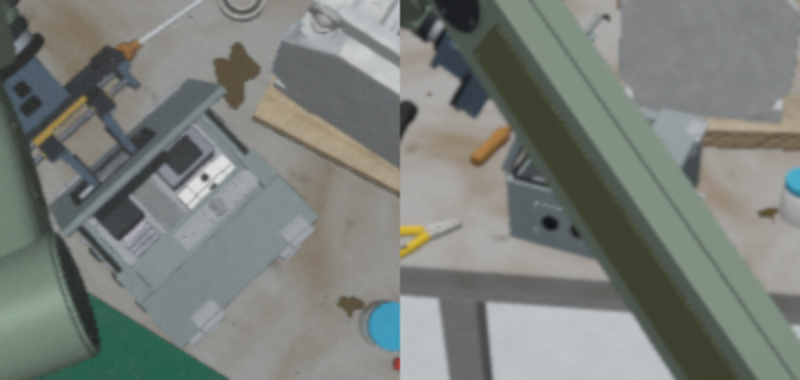

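The leaf now stands at about 65° (hem near y=52, z=276 in the cabinet frame). Next I'll release, back out and plan the way round to the hem.

```bash
cat >> h.py <<'E'
def hemR(th): return toolR([-1,0,0],[0,np.cos(th),-np.sin(th)])
def hemP(th,out=0,x=-60,tc=18.8):
    H=np.array([x,120,128.]);return W(H+rx(th).apply([0,-157-out+tc,-3]))
E
python3 - <<'E'
from h import *
p,Rt=pose()
b=plan(p+Rt.apply([0,0,-95]),Rt,4)
c=plan(W([-45,100,410]),down_tilt(0),9,b)
plan(hemP(1.14,70),hemR(1.14),13,c)
E
```

```text
n 4 row {'x': -0.0, 'y': 0.0, 'z': -23.7, 'rx': 0.0, 'ry': 0.0, 'rz': 0.0} end [635.  178.7 241.9] [-179.8   60.6   44.3]
n 9 row {'x': -16.0, 'y': -1.9, 'z': -12.9, 'rx': -0.0003, 'ry': 0.1175, 'rz': -0.0002} end [585.3 153.9 410.4] [-180.     0.    44.3]
n 13 row {'x': -4.5, 'y': -6.2, 'z': 6.0, 'rx': -0.026, 'ry': 0.026, 'rz': -0.1188} end [525.1 115.8 315.6] [155.3  -0.  134.3]
```

Call:
move_arm(plan=[{"x": 0,"y": 0,"z": 0,"rx": 0,"ry": 0,"rz": 0},{"x": 0,"y": 0,"z": 0,"rx": 0,"ry": 0,"rz": 0},{"x": 0,"y": 0,"z": 0,"rx": 0,"ry": 0,"rz": 0},{"x": 0,"y": 0,"z": -24,"rx": 0,"ry": 0,"rz": 0},{"x": 0,"y": 0,"z": -24,"rx": 0,"ry": 0,"rz": 0},{"x": 0,"y": 0,"z": -24,"rx": 0,"ry": 0,"rz": 0},{"x": 0,"y": 0,"z": -24,"rx": 0,"ry": 0,"rz": 0},{"x": 0,"y": 0,"z": 0,"rx": 0,"ry": 0,"rz": 0}], grip=0.72)

```text
time_s: 8.35
ee_pos: [638.1, 182.4, 243.0]
ee_rot: [179.8, 59.8, 44.2]
force: [-0.2, 0.8, 0.1]
gripper_width: 65.4
gripper_force: 0.0
```

Call:
move_arm(plan=[{"x": -16,"y": -1.9,"z": -13,"rx": 0,"ry": 0.117,"rz": 0},{"x": -16,"y": -1.9,"z": -13,"rx": 0,"ry": 0.117,"rz": 0},{"x": -16,"y": -1.9,"z": -13,"rx": 0,"ry": 0.117,"rz": 0},{"x": -16,"y": -1.9,"z": -13,"rx": 0,"ry": 0.117,"rz": 0},{"x": -16,"y": -1.9,"z": -13,"rx": 0,"ry": 0.117,"rz": 0},{"x": -16,"y": -1.9,"z": -13,"rx": 0,"ry": 0.117,"rz": 0},{"x": -16,"y": -1.9,"z": -13,"rx": 0,"ry": 0.117,"rz": 0},{"x": -16,"y": -1.9,"z": -13,"rx": 0,"ry": 0.117,"rz": 0},{"x": -16,"y": -1.9,"z": -13,"rx": 0,"ry": 0.117,"rz": 0},{"x": 0,"y": 0,"z": 0,"rx": 0,"ry": 0,"rz": 0}], grip=0.5)

```text
time_s: 9.35
ee_pos: [582.3, 152.5, 417.4]
ee_rot: [179.8, -0.7, 44.0]
force: [-0.2, -0.5, 0.9]
gripper_width: 45.8
gripper_force: 0.0
```

```bash
python3 - <<'E'
from h import *
s=state();print(np.round(s["qpos"],1))
f=grab_frame("top");P=cloud(f);q=cab().inv().apply(P.reshape(-1,3)-C)
for a,b in((-112,-85),(60,112)):
    m=(q[:,0]>a)&(q[:,0]<b)&(q[:,1]>50)&(q[:,1]<130)&(q[:,2]>140)&(q[:,2]<300);z=q[m]
    print(len(z),z[:,2].max(),z[np.argsort(-z[:,2])[:15]].mean(0).round(1))
    m2=(z[:,2]>150)&(z[:,2]<255); print(np.degrees(np.polyfit(z[m2,2]-128,z[m2,1],1)))
for d in landmark_of("top","active_edge")[:1]: print(d["p"],cab().inv().apply(unproj(f,d["point"])-C))
plan(hemP(1.14,70),hemR(1.14),13)
E
```

```text
[13.5 18.  61.7  0.2 99.6 59.5]
182 279.03536568385283 [-101.1   57.7  277.2]
[ -23.03084764 6910.66735275]
393 280.1492251803594 [ 84.3  57.2 278.5]
[ -23.07071274 6912.71086531]
0.92 [ -5.56638009  57.43013216 275.59443246]
n 13 row {'x': -4.6, 'y': -6.2, 'z': 6.1, 'rx': -0.0256, 'ry': 0.0257, 'rz': -0.119} end [525.2 115.9 316.6] [155.3   0.  134.3]
```

```bash
python3 - <<'E'
from h import *
a=plan(hemP(1.19,60),hemR(1.19),13)
plan(hemP(1.19,0),hemR(1.19),4,a)
E
```

```text
n 13 row {'x': -3.7, 'y': -5.4, 'z': 6.9, 'rx': -0.0226, 'ry': 0.0227, 'rz': -0.1195} end [534.8 125.2 310.5] [158.2   0.  134.3]
n 4 row {'x': 0.1, 'y': 0.0, 'z': 14.9, 'rx': 0.0001, 'ry': 0.0, 'rz': 0.0001} end [550.4 140.9 255.2] [158.2   0.  134.3]
```

Call:
move_arm(plan=[{"x": -3.7,"y": -5.4,"z": 6.9,"rx": -0.0226,"ry": 0.0227,"rz": -0.1195},{"x": -3.7,"y": -5.4,"z": 6.9,"rx": -0.0226,"ry": 0.0227,"rz": -0.1195},{"x": -3.7,"y": -5.4,"z": 6.9,"rx": -0.0226,"ry": 0.0227,"rz": -0.1195},{"x": -3.7,"y": -5.4,"z": 6.9,"rx": -0.0226,"ry": 0.0227,"rz": -0.1195},{"x": -3.7,"y": -5.4,"z": 6.9,"rx": -0.0226,"ry": 0.0227,"rz": -0.1195},{"x": -3.7,"y": -5.4,"z": 6.9,"rx": -0.0226,"ry": 0.0227,"rz": -0.1195},{"x": -3.7,"y": -5.4,"z": 6.9,"rx": -0.0226,"ry": 0.0227,"rz": -0.1195}])

```text
time_s: 10.15
ee_pos: [547.5, 150.7, 356.7]
ee_rot: [168.3, -4.6, 93.2]
force: [-0.3, 0.7, -0.5]
gripper_width: 46.0
gripper_force: 0.0
```

Call:
move_arm(plan=[{"x": -3.7,"y": -5.4,"z": 6.9,"rx": -0.0226,"ry": 0.0227,"rz": -0.1195},{"x": -3.7,"y": -5.4,"z": 6.9,"rx": -0.0226,"ry": 0.0227,"rz": -0.1195},{"x": -3.7,"y": -5.4,"z": 6.9,"rx": -0.0226,"ry": 0.0227,"rz": -0.1195},{"x": -3.7,"y": -5.4,"z": 6.9,"rx": -0.0226,"ry": 0.0227,"rz": -0.1195},{"x": -3.7,"y": -5.4,"z": 6.9,"rx": -0.0226,"ry": 0.0227,"rz": -0.1195},{"x": -3.7,"y": -5.4,"z": 6.9,"rx": -0.0226,"ry": 0.0227,"rz": -0.1195},{"x": 0,"y": 0,"z": 0,"rx": 0,"ry": 0,"rz": 0},{"x": 0,"y": 0,"z": 0,"rx": 0,"ry": 0,"rz": 0}])

```text
time_s: 10.95
ee_pos: [536.5, 126.2, 308.2]
ee_rot: [158.4, -0.2, 134.3]
force: [-0.2, 0.8, 0.6]
gripper_width: 45.6
gripper_force: 0.0
```

```bash
python3 - <<'E'
from h import *
s=state();print(np.round(s["qpos"],1),s["ee_pos"],s["ee_rot"])
f=grab_frame("wrist");P=cloud(f)
q=cab().inv().apply(P.reshape(-1,3)-C);m=(q[:,2]>262)&(q[:,2]<290)&(q[:,0]>-140)&(q[:,0]<100)&(q[:,1]>30)&(q[:,1]<90)
z=q[m];print(len(z),np.percentile(z,[2,50,98],axis=0).round(1))
for d in landmark_of("wrist","active_edge")[:1]: print(d["p"],cab().inv().apply(unproj(f,d["point"])-C),d["point"])
plan(hemP(1.19,0),hemR(1.19),4)
cv2.imwrite("pics/f.png",cv2.cvtColor(f["img"],cv2.COLOR_RGB2BGR))
E
```

```text
[  3.5   4.6  97.2  15.9  62.5 -46.1] [536.50805058 126.16867611 308.23047613] [158.36248844  -0.17991029 134.26794323]
2143 [[-115.4   52.1  271.3]
 [ -65.2   55.3  276.6]
 [  21.4   61.1  278.4]]
0.61 [-85.64058558  11.14469088 395.97583896] [252.1, 286.5]
n 4 row {'x': 0.2, 'y': -0.4, 'z': 14.5, 'rx': -0.0003, 'ry': -0.0004, 'rz': 0.0002} end [550.4 141.1 255. ] [158.2   0.  134.3]
```

View pics/f.png

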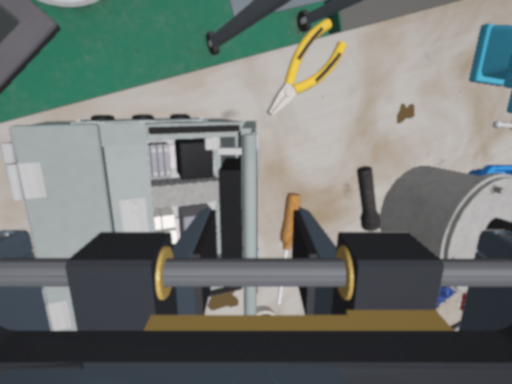

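The hem (column 250) lies centred between the fingers (200 and 310). I'll go in and pinch it.

Call:
move_arm(plan=[{"x": 0,"y": -0.5,"z": 14.5,"rx": 0,"ry": 0,"rz": 0},{"x": 0,"y": -0.5,"z": 14.5,"rx": 0,"ry": 0,"rz": 0},{"x": 0,"y": -0.5,"z": 14.5,"rx": 0,"ry": 0,"rz": 0},{"x": 0,"y": -0.5,"z": 14.5,"rx": 0,"ry": 0,"rz": 0},{"x": 0,"y": 0,"z": 0,"rx": 0,"ry": 0,"rz": 0}])

```text
time_s: 11.55
ee_pos: [549.5, 140.5, 253.4]
ee_rot: [158.4, -0.2, 134.5]
force: [-1.0, -0.0, 0.1]
gripper_width: 45.4
gripper_force: 0.0
```

Call:
move_arm(plan=[{"x": 0,"y": 0,"z": 0,"rx": 0,"ry": 0,"rz": 0},{"x": 0,"y": 0,"z": 0,"rx": 0,"ry": 0,"rz": 0},{"x": 0,"y": 0,"z": 0,"rx": 0,"ry": 0,"rz": 0},{"x": 0,"y": 0,"z": 0,"rx": 0,"ry": 0,"rz": 0},{"x": 0,"y": 0,"z": 0,"rx": 0,"ry": 0,"rz": 0}], grip=0, squeeze=25)

```text
time_s: 12.05
ee_pos: [549.8, 139.2, 255.4]
ee_rot: [158.3, 0.0, 134.4]
force: [-1.7, -1.5, 0.7]
gripper_width: 9.3
gripper_force: 25.0
```

```bash
python3 - <<'E'
from h import *
s=state();print(np.round(s["qpos"],1),s["ee_pos"],s["ee_rot"],s["gripper_width"],s["gripper_force"],s["force"])
# rotate about hinge from measured pose
p,Rt=pose();H=W([-60,120,128.]);ax=cab().apply([-1,0,0])
q=cab().inv().apply(p-C);print("tcp in cab",q,"grasp",cab().inv().apply(p-Rt.apply([0,0,18.8])-C))
st=(p,Rt)
for d,n in((.45,9),(.85,8),(.9,1)):
    rr=R.from_rotvec(ax*d);st=plan(H+rr.apply(p-H),rr*Rt,n,st)
E
```

```text
[  5.    7.6 101.5  16.7  55.  -47.1] [549.81976039 139.15519055 255.3767891 ] [1.58261433e+02 1.77264212e-02 1.34437597e+02] 9.308389899933118 25.011473447084427 [-1.70305858 -1.52448058  0.68762099]
tcp in cab [-59.07825604  64.1070047  255.3767891 ] grasp [-59.06693708  57.14401637 272.83979759]
n 9 row {'x': -0.0, 'y': 7.0, 'z': -0.1, 'rx': 0.05, 'ry': 0.0001, 'rz': 0.0} end [593.6 182.1 267.4] [-176.    -0.   134.4]
n 8 row {'x': -0.0, 'y': 6.9, 'z': -0.0, 'rx': 0.05, 'ry': 0.0001, 'rz': 0.0001} end [631.6 219.3 254.1] [-1.530e+02 -1.000e-01  1.344e+02]
n 1 row {'x': -0.3, 'y': 7.1, 'z': -0.1, 'rx': 0.05, 'ry': 0.0004, 'rz': -0.0004} end [636.3 223.6 250.9] [-1.502e+02 -1.000e-01  1.344e+02]
```

Call:
move_arm(plan=[{"x": 0,"y": 7,"z": 0,"rx": 0.05,"ry": 0,"rz": 0},{"x": 0,"y": 7,"z": 0,"rx": 0.05,"ry": 0,"rz": 0},{"x": 0,"y": 7,"z": 0,"rx": 0.05,"ry": 0,"rz": 0},{"x": 0,"y": 7,"z": 0,"rx": 0.05,"ry": 0,"rz": 0},{"x": 0,"y": 7,"z": 0,"rx": 0.05,"ry": 0,"rz": 0},{"x": 0,"y": 7,"z": 0,"rx": 0.05,"ry": 0,"rz": 0},{"x": 0,"y": 7,"z": 0,"rx": 0.05,"ry": 0,"rz": 0},{"x": 0,"y": 7,"z": 0,"rx": 0.05,"ry": 0,"rz": 0}])

```text
time_s: 12.85
ee_pos: [588.7, 177.1, 266.0]
ee_rot: [-178.6, -0.0, 134.4]
force: [-0.6, -1.5, -2.3]
gripper_width: 9.4
gripper_force: 25.0
```

Call:
move_arm(plan=[{"x": 0,"y": 7,"z": 0,"rx": 0.05,"ry": 0,"rz": 0},{"x": 0,"y": 7,"z": 0,"rx": 0.05,"ry": 0,"rz": 0},{"x": 0,"y": 7,"z": 0,"rx": 0.05,"ry": 0,"rz": 0},{"x": 0,"y": 7,"z": 0,"rx": 0.05,"ry": 0,"rz": 0},{"x": 0,"y": 7,"z": 0,"rx": 0.05,"ry": 0,"rz": 0},{"x": 0,"y": 7,"z": 0,"rx": 0.05,"ry": 0,"rz": 0},{"x": 0,"y": 7,"z": 0,"rx": 0.05,"ry": 0,"rz": 0}])

```text
time_s: 13.55
ee_pos: [623.0, 210.6, 256.9]
ee_rot: [-158.5, -0.0, 134.4]
force: [-2.0, -4.7, -5.2]
gripper_width: 9.4
gripper_force: 25.0
```

```bash
python3 - <<'E'
from h import *
s=state();print(np.round(s["qpos"],1),s["gripper_width"])
p,Rt=pose();g=cab().inv().apply(p-Rt.apply([0,0,18.8])-C)-[0,120,128];print(g,"theta",np.arctan2(g[2],-g[1])+3/157, cab().inv().apply(s["force"]))
E
```

```text
[ 21.8  36.9  55.8  -8.5 107.2 -23.7] 9.449772086648988
[-59.08794586  53.23966054 146.35425926] theta 1.9387958773965224 [ 2.01405801 -4.70991982 -5.20895364]
```

Call:
move_arm(plan=[{"x": 0,"y": 7,"z": 0,"rx": 0.05,"ry": 0,"rz": 0},{"x": 0,"y": 5,"z": 0,"rx": 0.03,"ry": 0,"rz": 0},{"x": 0,"y": 0,"z": 0,"rx": 0,"ry": 0,"rz": 0},{"x": 0,"y": 0,"z": 0,"rx": 0,"ry": 0,"rz": 0}])

```text
time_s: 13.95
ee_pos: [626.6, 214.1, 254.6]
ee_rot: [-153.1, -0.1, 134.2]
force: [-16.3, -14.4, 1.3]
gripper_width: 10.0
gripper_force: 24.8
```

```bash
cat >>h.py <<'E'
def thA():
    s=state();p,Rt=pose();g=cab().inv().apply(p-Rt.apply([0,0,18.8])-C)-[0,120,128];print("theta",np.arctan2(g[2],-g[1])+3/157, np.hypot(g[1],g[2]),cab().inv().apply(s["force"]).round(1))
E
python3 -c "from h import *;thA()"
```

```text
theta 1.9855565887102677 155.39767371181333 [ -1.1 -21.7   1.3]
```

The active leaf is against its stop at about 2.0 rad, with 21 N of reaction. I'll release it and head for the bolt.

Call:
move_arm(plan=[{"x": 0,"y": -2,"z": 0,"rx": 0,"ry": 0,"rz": 0},{"x": 0,"y": 0,"z": 0,"rx": 0,"ry": 0,"rz": 0},{"x": 0,"y": 0,"z": 0,"rx": 0,"ry": 0,"rz": 0},{"x": 0,"y": 0,"z": -20,"rx": 0,"ry": 0,"rz": 0},{"x": 0,"y": 0,"z": -30,"rx": 0,"ry": 0,"rz": 0},{"x": 0,"y": 0,"z": -20,"rx": 0,"ry": 0,"rz": 0},{"x": 0,"y": 0,"z": 0,"rx": 0,"ry": 0,"rz": 0}], grip=0.5)

```text
time_s: 14.65
ee_pos: [653.0, 240.5, 319.3]
ee_rot: [-154.6, 0.1, 134.5]
force: [0.0, 0.1, -0.0]
gripper_width: 45.6
gripper_force: 0.0
```

```bash
python3 - <<'E'
from h import *
s=state();print(np.round(s["qpos"],1),s["ee_pos"],cab().inv().apply(s["ee_pos"]-C))
plan(W([20,-30,260]),down_tilt(0),18)
E
```

```text
[ 23.6  44.6  33.5 -10.9 125.3 -25.4] [652.98539044 240.49640802 319.27689921] [-59.55497605 208.72015182 319.27689921]
n 18 row {'x': -13.1, 'y': -6.4, 'z': 5.8, 'rx': -0.0192, 'ry': 0.0195, 'rz': 0.0859} end [538.2  16.5 259.8] [-180.    -0.    44.2]
```

```bash
python3 - <<'E'
from h import *
a=plan(W([-50,60,345]),hemR(np.pi/2),5)
plan(W([15,-30,270]),down_tilt(0),12,a)
E
```

```text
n 5 row {'x': -1.9, 'y': -30.3, 'z': 2.9, 'rx': -0.0887, 'ry': 0.0005, 'rz': 0.0006} end [553.3 129.6 345. ] [-180.     0.   134.3]
n 12 row {'x': -10.0, 'y': -2.3, 'z': 6.2, 'rx': -0.0, 'ry': 0.0, 'rz': 0.1309} end [534.2  20.3 270.6] [180.    0.   44.3]
```

Call:
move_arm(plan=[{"x": -2,"y": -30,"z": 3,"rx": -0.0887,"ry": 0,"rz": 0},{"x": -2,"y": -30,"z": 3,"rx": -0.0887,"ry": 0,"rz": 0},{"x": -2,"y": -30,"z": 3,"rx": -0.0887,"ry": 0,"rz": 0},{"x": -2,"y": -30,"z": 3,"rx": -0.0887,"ry": 0,"rz": 0},{"x": -2,"y": -30,"z": 3,"rx": -0.0887,"ry": 0,"rz": 0}], grip=0.36)

```text
time_s: 15.15
ee_pos: [552.0, 128.1, 342.8]
ee_rot: [-179.9, 0.0, 134.4]
force: [0.4, -0.2, 0.5]
gripper_width: 32.8
gripper_force: 0.0
```

Call:
move_arm(plan=[{"x": -10,"y": -2.3,"z": 6.2,"rx": 0,"ry": 0,"rz": 0.131},{"x": -10,"y": -2.3,"z": 6.2,"rx": 0,"ry": 0,"rz": 0.131},{"x": -10,"y": -2.3,"z": 6.2,"rx": 0,"ry": 0,"rz": 0.131},{"x": -10,"y": -2.3,"z": 6.2,"rx": 0,"ry": 0,"rz": 0.131},{"x": -10,"y": -2.3,"z": 6.2,"rx": 0,"ry": 0,"rz": 0.131},{"x": -10,"y": -2.3,"z": 6.2,"rx": 0,"ry": 0,"rz": 0.131}])

```text
time_s: 15.75
ee_pos: [565.7, 69.7, 304.7]
ee_rot: [-179.7, 0.2, 89.1]
force: [0.3, 0.0, -0.9]
gripper_width: 32.8
gripper_force: 0.0
```

Call:
move_arm(plan=[{"x": -10,"y": -2.3,"z": 6.2,"rx": 0,"ry": 0,"rz": 0.131},{"x": -10,"y": -2.3,"z": 6.2,"rx": 0,"ry": 0,"rz": 0.131},{"x": -10,"y": -2.3,"z": 6.2,"rx": 0,"ry": 0,"rz": 0.131},{"x": -10,"y": -2.3,"z": 6.2,"rx": 0,"ry": 0,"rz": 0.131},{"x": -10,"y": -2.3,"z": 6.2,"rx": 0,"ry": 0,"rz": 0.131},{"x": -10,"y": -2.3,"z": 6.2,"rx": 0,"ry": 0,"rz": 0.131},{"x": 0,"y": 0,"z": 0,"rx": 0,"ry": 0,"rz": 0},{"x": 0,"y": 0,"z": 0,"rx": 0,"ry": 0,"rz": 0}])

```text
time_s: 16.55
ee_pos: [533.9, 19.4, 269.0]
ee_rot: [-180.0, 0.4, 44.5]
force: [0.2, -0.9, 0.2]
gripper_width: 32.9
gripper_force: 0.0
```

```bash
python3 - <<'E'
from h import *
s=state();print(np.round(s["qpos"],1),s["ee_pos"],cab().inv().apply(s["ee_pos"]-C))
f=grab_frame("wrist");P=cloud(f)
for d in landmark_of("wrist","bolt_knob")[:2]: print("knob w",d["p"],d["point"],cab().inv().apply(unproj(f,d["point"])-C))
for d in landmark_of("wrist","passive_edge")[:1]: print("pe",d["p"],cab().inv().apply(unproj(f,d["point"])-C))
t=grab_frame("top");PT=cloud(t)
for d in landmark_of("top","bolt_knob")[:1]: print("knob t",d["p"],cab().inv().apply(unproj(t,d["point"])-C))
q=cab().inv().apply(PT.reshape(-1,3)-C)
m=(q[:,0]>-112)&(q[:,0]<112)&(q[:,1]>125)&(q[:,1]<200)&(q[:,2]>150)&(q[:,2]<285);z=q[m]
if len(z): print("leafA",len(z),np.polyfit(z[:,2],z[:,1],1),z[np.argsort(-z[:,2])[:15]].mean(0))
cv2.imwrite("pics/g.png",cv2.cvtColor(f["img"],cv2.COLOR_RGB2BGR))
E
```

```text
[ 1.  13.  89.1 -0.2 78.2 46.5] [533.87493691  19.38708593 268.96162211] [ 15.50279773 -30.95246458 268.96162211]
knob w 0.94 [269.3, 170.9] [ 31.14777786 -22.99839279 124.59407293]
pe 0.86 [-4.43747151 -7.80517536 55.79943342]
leafA 3449 [ 0.55522466 25.19530481] [ 11.20934287 180.14936033 279.2472424 ]
```

View pics/g.png

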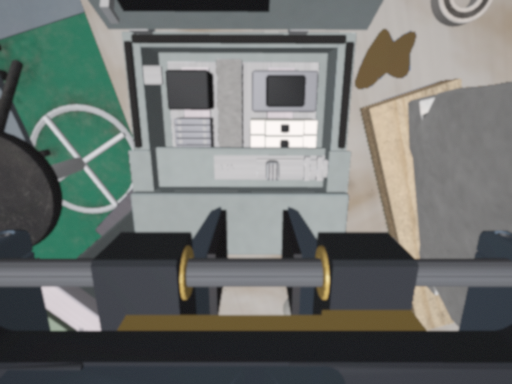

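The view shows the rebate uncovered, the bolt knob at (270,170) with its bar and staples at (300–325,170), and the leaf back at the top. I'll pin down the knob.

```bash
python3 - <<'E'
from h import *
f=grab_frame("wrist");P=cloud(f)[150:195,210:335];q=cab().inv().apply(P.reshape(-1,3)-C).reshape(P.shape)
m=(q[...,2]>116)&(q[...,2]<135)&(q[...,0]<60)&(q[...,1]>-42)&(q[...,1]<0)
z=q[m];print(len(z),np.percentile(z,[3,50,97],axis=0).round(1))
m=(q[...,2]<116)&(q[...,2]>90)&(q[...,1]>-38)&(q[...,1]<-6)
for x in range(-40,100,10):
    k=q[m&(abs(q[...,0]-x)<5)]
    if len(k):print(x,np.median(k[:,2]).round(1),end=" ")
a=plan(W([35,-22,150]),down_tilt(0),6);plan(W([35,-22,108.5]),down_tilt(0),4,a)
E
```

```text
243 [[ 28.4 -33.1 118. ]
 [ 34.6 -23.5 123.5]
 [ 41.1 -14.5 125.4]]
-30 101.5 -20 101.7 -10 101.8 0 101.7 10 101.7 20 102.8 30 102.6 40 102.5 50 105.4 60 105.2 70 106.0 80 105.9 90 107.2 n 6 row {'x': 1.5, 'y': 3.2, 'z': 19.9, 'rx': 0.0, 'ry': 0.001, 'rz': 0.0003} end [554.2  11.8 150.1] [180.   -0.   44.3]
n 4 row {'x': -0.1, 'y': -0.0, 'z': 10.4, 'rx': 0.0, 'ry': -0.0, 'rz': 0.0001} end [553.9  11.5 108.5] [180.   -0.   44.3]
```

Call:
move_arm(plan=[{"x": 1.5,"y": 3.2,"z": 20,"rx": 0,"ry": 0,"rz": 0},{"x": 1.5,"y": 3.2,"z": 20,"rx": 0,"ry": 0,"rz": 0},{"x": 1.5,"y": 3.2,"z": 20,"rx": 0,"ry": 0,"rz": 0},{"x": 1.5,"y": 3.2,"z": 20,"rx": 0,"ry": 0,"rz": 0},{"x": 1.5,"y": 3.2,"z": 20,"rx": 0,"ry": 0,"rz": 0},{"x": 1,"y": 3.2,"z": 20,"rx": 0,"ry": 0.003,"rz": 0},{"x": 0,"y": 0,"z": 10,"rx": 0,"ry": 0.003,"rz": 0},{"x": 0,"y": 0,"z": 10,"rx": 0,"ry": 0,"rz": 0},{"x": 0,"y": 0,"z": 10,"rx": 0,"ry": 0,"rz": 0},{"x": 0,"y": 0,"z": 10,"rx": 0,"ry": 0,"rz": 0}])

```text
time_s: 17.85
ee_pos: [553.6, 11.0, 109.2]
ee_rot: [180.0, -0.0, 44.4]
force: [0.2, -0.0, 0.4]
gripper_width: 33.2
gripper_force: 0.0
```

Call:
move_arm(plan=[{"x": 0,"y": 0,"z": 0,"rx": 0,"ry": 0,"rz": 0},{"x": 0,"y": 0,"z": 0,"rx": 0,"ry": 0,"rz": 0},{"x": 0,"y": 0,"z": 0,"rx": 0,"ry": 0,"rz": 0},{"x": 0,"y": 0,"z": 0,"rx": 0,"ry": 0,"rz": 0},{"x": 0,"y": 0,"z": 0,"rx": 0,"ry": 0,"rz": 0}], grip=0, squeeze=35)

```text
time_s: 18.35
ee_pos: [553.2, 11.3, 109.9]
ee_rot: [-180.0, -0.0, 44.4]
force: [-0.4, 2.3, 1.9]
gripper_width: 13.7
gripper_force: 35.0
```

```bash
python3 - <<'E'
from h import *
s=state();print(cab().inv().apply(s["ee_pos"]-C),s["ee_rot"],s["gripper_width"],cab().inv().apply(s["force"]))
E
```

```text
[ 34.80807805 -22.74095701 109.85013604] [-1.79980732e+02 -2.55340124e-02  4.43526357e+01] 13.706612125593853 [-1.95960333  1.31671373  1.85598798]
```

Call:
move_arm(plan=[{"x": 0,"y": 0,"z": 3,"rx": 0,"ry": 0,"rz": 0},{"x": 0,"y": 0,"z": 3,"rx": 0,"ry": 0,"rz": 0},{"x": 0,"y": 0,"z": 1,"rx": 0,"ry": 0,"rz": 0},{"x": 0,"y": 0,"z": 0,"rx": 0,"ry": 0,"rz": 0}])

```text
time_s: 18.75
ee_pos: [553.0, 11.0, 105.6]
ee_rot: [180.0, -0.0, 44.4]
force: [-5.9, 0.1, 17.9]
gripper_width: 13.6
gripper_force: 35.0
```

Call:
move_arm(plan=[{"x": 0,"y": 0,"z": 1.5,"rx": 0,"ry": 0,"rz": 0},{"x": 0,"y": 0,"z": 0,"rx": 0,"ry": 0,"rz": 0},{"x": 0,"y": -4,"z": 0,"rx": 0,"ry": 0,"rz": 0},{"x": 0,"y": -4,"z": 0,"rx": 0,"ry": 0,"rz": 0},{"x": 0,"y": -4,"z": 0,"rx": 0,"ry": 0,"rz": 0},{"x": 0,"y": 0,"z": 0,"rx": 0,"ry": 0,"rz": 0}])

```text
time_s: 19.35
ee_pos: [546.7, 17.4, 104.5]
ee_rot: [179.6, -0.0, 44.5]
force: [-2.4, -6.4, 18.3]
gripper_width: 13.4
gripper_force: 35.1
```

```bash
python3 - <<'E'
from h import *
s=state();print(cab().inv().apply(s["ee_pos"]-C),s["gripper_width"],cab().inv().apply(s["force"]))
E
```

```text
[ 25.88572585 -23.22860756 104.52521535] 13.354250510585914 [ 2.91296435 -6.12684997 18.32849016]
```

Call:
move_arm(plan=[{"x": 0,"y": -4,"z": 0,"rx": 0,"ry": 0,"rz": 0},{"x": 0,"y": -4,"z": 0,"rx": 0,"ry": 0,"rz": 0},{"x": 0,"y": -4,"z": 0,"rx": 0,"ry": 0,"rz": 0},{"x": 0,"y": -4,"z": 0,"rx": 0,"ry": 0,"rz": 0},{"x": 0,"y": -4,"z": 0,"rx": 0,"ry": 0,"rz": 0},{"x": 0,"y": -2,"z": 0,"rx": 0,"ry": 0,"rz": 0},{"x": 0,"y": 0,"z": 0,"rx": 0,"ry": 0,"rz": 0}])

```text
time_s: 20.05
ee_pos: [531.9, 32.5, 104.6]
ee_rot: [179.5, -0.1, 44.5]
force: [-1.4, -8.3, 17.4]
gripper_width: 13.8
gripper_force: 35.1
```

```bash
python3 - <<'E'
from h import *
s=state();print(cab().inv().apply(s["ee_pos"]-C),s["gripper_width"],cab().inv().apply(s["force"]))
E
```

```text
[  4.76504303 -23.20956206 104.60276295] 13.770247091963656 [ 4.94025403 -6.80515166 17.40825362]
```

Call:
move_arm(plan=[{"x": 0,"y": -3,"z": 0,"rx": 0,"ry": 0,"rz": 0},{"x": 0,"y": -2,"z": 0,"rx": 0,"ry": 0,"rz": 0},{"x": 0,"y": 0,"z": 0,"rx": 0,"ry": 0,"rz": 0},{"x": 0,"y": 0,"z": 0,"rx": 0,"ry": 0,"rz": 0}])

```text
time_s: 20.45
ee_pos: [531.9, 32.8, 105.3]
ee_rot: [179.0, -0.1, 44.6]
force: [4.9, -20.3, 15.9]
gripper_width: 13.5
gripper_force: 35.2
```

```bash
cat >>h.py <<'E'
def st():
    s=state();print(np.round(s["time_s"],2),cab().inv().apply(s["ee_pos"]-C).round(1),s["ee_rot"].round(1),round(s["gripper_width"],1),"F",cab().inv().apply(s["force"]).round(1))
E
python3 - <<'E'
from h import *
st()
# lift with the knob: constant-radius arc about passive hinge from measured pose raised 4 mm
p,Rt=pose();H=W([0,-120,128.]);ax=cab().apply([1,0,0])
H=H+cab().apply([cab().inv().apply(p-C)[0],0,0])
s2=(p,Rt)
for d,n in((.35,7),(.85,10)):
    rr=R.from_rotvec(ax*d);s2=plan(H+rr.apply(p-H),rr*Rt,n,s2)
E
```

```text
20.45 [  4.6 -23.  105.3] [ 1.79e+02 -1.00e-01  4.46e+01] 13.5 F [ 17.9 -10.7  15.9]
n 7 row {'x': 1.0, 'y': 0.1, 'z': -4.9, 'rx': -0.0003, 'ry': 0.05, 'rz': 0.0009} end [533.2  33.9 140.1] [178.8 -20.2  44.6]
n 10 row {'x': 1.0, 'y': 0.1, 'z': -4.8, 'rx': -0.0002, 'ry': 0.05, 'rz': 0.0009} end [520.6  21.5 185.3] [178.6 -48.8  44.8]
```

The bolt is fully drawn: 30 mm of travel and 18 N on its stop. I'll relax the pull and raise the passive leaf by its knob.

Call:
move_arm(plan=[{"x": 0,"y": 3,"z": -3,"rx": 0,"ry": 0,"rz": 0},{"x": 0,"y": 1,"z": -3,"rx": 0,"ry": 0,"rz": 0},{"x": 0,"y": 0,"z": -2,"rx": 0,"ry": 0,"rz": 0},{"x": 1,"y": 0,"z": -4.9,"rx": 0,"ry": 0.05,"rz": 0},{"x": 1,"y": 0,"z": -4.9,"rx": 0,"ry": 0.05,"rz": 0},{"x": 1,"y": 0,"z": -4.9,"rx": 0,"ry": 0.05,"rz": 0},{"x": 1,"y": 0,"z": -4.9,"rx": 0,"ry": 0.05,"rz": 0}])

```text
time_s: 21.15
ee_pos: [533.6, 34.3, 129.2]
ee_rot: [179.4, -11.6, 44.5]
force: [5.5, -8.7, -5.6]
gripper_width: 13.4
gripper_force: 35.0
```

```bash
python3 -c "from h import *;st()"
```

```text
21.15 [  4.7 -20.7 129.2] [179.4 -11.6  44.5] 13.4 F [10.1 -2.2 -5.6]
```

Call:
move_arm(plan=[{"x": 1,"y": 0.5,"z": -4.8,"rx": 0,"ry": 0.05,"rz": 0},{"x": 1,"y": 0.5,"z": -4.8,"rx": 0,"ry": 0.05,"rz": 0},{"x": 1,"y": 0,"z": -4.8,"rx": 0,"ry": 0.05,"rz": 0},{"x": 1,"y": 0,"z": -4.8,"rx": 0,"ry": 0.05,"rz": 0},{"x": 1,"y": 0,"z": -4.8,"rx": 0,"ry": 0.05,"rz": 0},{"x": 1,"y": 0,"z": -4.8,"rx": 0,"ry": 0.05,"rz": 0},{"x": 1,"y": 0,"z": -4.8,"rx": 0,"ry": 0.05,"rz": 0}])

```text
time_s: 21.85
ee_pos: [529.5, 30.2, 162.6]
ee_rot: [179.4, -31.5, 44.5]
force: [1.6, -6.8, -4.5]
gripper_width: 13.6
gripper_force: 35.0
```

Call:
move_arm(plan=[{"x": 1,"y": 0,"z": -4.8,"rx": 0,"ry": 0.05,"rz": 0},{"x": 1,"y": 0,"z": -4.8,"rx": 0,"ry": 0.05,"rz": 0},{"x": 1,"y": 0,"z": -4.8,"rx": 0,"ry": 0.05,"rz": 0},{"x": 1,"y": 0,"z": -4.8,"rx": 0,"ry": 0.05,"rz": 0},{"x": 1,"y": 0,"z": -4.8,"rx": 0,"ry": 0.05,"rz": 0},{"x": 1,"y": 0,"z": -4.8,"rx": 0,"ry": 0.05,"rz": 0},{"x": 0,"y": 0,"z": 0,"rx": 0,"ry": 0,"rz": 0}])

```text
time_s: 22.55
ee_pos: [519.7, 20.6, 188.4]
ee_rot: [179.6, -48.6, 44.3]
force: [-0.6, -6.4, 0.7]
gripper_width: 13.5
gripper_force: 35.0
```

```bash
python3 -c "
from h import *;st();s=state();print(s['qpos'].round(1))
p,Rt=pose();b=plan(p+Rt.apply([0,0,-80]),Rt,3)
"
```

```text
22.55 [  4.8 -40.2 188.4] [179.6 -48.6  44.3] 13.5 F [ 4.1 -4.9  0.7]
[-26.2   9.3 126.   68.1  49.4 -29.8]
n 3 row {'x': 0.0, 'y': 0.0, 'z': -26.7, 'rx': 0.0, 'ry': 0.0, 'rz': 0.0} end [476.3 -20.9 241.4] [179.6 -48.6  44.3]
```

Call:
move_arm(plan=[{"x": 0,"y": 0,"z": 0,"rx": 0,"ry": 0,"rz": 0},{"x": 0,"y": 0,"z": 0,"rx": 0,"ry": 0,"rz": 0},{"x": 0,"y": 0,"z": 0,"rx": 0,"ry": 0,"rz": 0},{"x": 0,"y": 0,"z": -25,"rx": 0,"ry": 0,"rz": 0},{"x": 0,"y": 0,"z": -25,"rx": 0,"ry": 0,"rz": 0},{"x": 0,"y": 0,"z": -25,"rx": 0,"ry": 0,"rz": 0}], grip=0.36)

```text
time_s: 23.15
ee_pos: [477.2, -14.8, 238.5]
ee_rot: [-179.9, -48.6, 44.4]
force: [0.0, 0.9, 0.1]
gripper_width: 32.7
gripper_force: 0.0
```

```bash
cat >>h.py <<'E'
def pushpose(th,al,x=-5,s=45,hw=16):
    H=np.array([x,-120,128.]);c=H+R.from_rotvec([th,0,0]).apply([0,120,-35]);Rt=down_tilt(-al)
    return W(c)-Rt.apply([-hw,0,-s]),Rt
E
python3 - <<'E'
from h import *
st()
a=plan(W([0,-20,330]),down_tilt(0),8)
b=plan(W([-5,35,300]),down_tilt(0),3,a)
plan(W([-5,35,155]),down_tilt(0),5,b)
E
```

```text
23.15 [  0.4 -95.4 238.5] [-179.9  -48.6   44.4] 32.7 F [-0.6  0.6  0.1]
n 8 row {'x': 14.0, 'y': -0.0, 'z': -6.0, 'rx': -0.0002, 'ry': -0.1061, 'rz': 0.0003} end [530.9  37.7 329.9] [-180.    -0.    44.3]
n 3 row {'x': 18.4, 'y': -1.8, 'z': 10.0, 'rx': -0.0001, 'ry': -0.0001, 'rz': 0.0} end [566.6  80.1 299.9] [180.    0.   44.3]
n 5 row {'x': 0.0, 'y': 0.0, 'z': 29.0, 'rx': 0.0, 'ry': 0.0, 'rz': 0.0} end [566.6  80.1 154.9] [180.    0.   44.3]
```

Call:
move_arm(plan=[{"x": 14,"y": 0,"z": -6,"rx": 0,"ry": -0.106,"rz": 0},{"x": 14,"y": 0,"z": -6,"rx": 0,"ry": -0.106,"rz": 0},{"x": 14,"y": 0,"z": -6,"rx": 0,"ry": -0.106,"rz": 0},{"x": 14,"y": 0,"z": -6,"rx": 0,"ry": -0.106,"rz": 0},{"x": 14,"y": 0,"z": -6,"rx": 0,"ry": -0.106,"rz": 0},{"x": 14,"y": 0,"z": -6,"rx": 0,"ry": -0.106,"rz": 0},{"x": 14,"y": 0,"z": -6,"rx": 0,"ry": -0.106,"rz": 0},{"x": 14,"y": 0,"z": -6,"rx": 0,"ry": -0.106,"rz": 0}], grip=0, squeeze=10)

```text
time_s: 23.95
ee_pos: [531.8, 38.2, 331.0]
ee_rot: [179.9, 0.1, 44.4]
force: [-0.3, -0.4, -0.1]
gripper_width: 0.7
gripper_force: 0.0
```

```bash
python3 - <<'E'
from h import *
st()
t=grab_frame("top");PT=cloud(t);q=cab().inv().apply(PT.reshape(-1,3)-C)
for lo,hi in((-112,-96),(96,112)):
    m=(q[:,0]>lo)&(q[:,0]<hi)&(q[:,1]>-112)&(q[:,1]<0)&(q[:,2]>135)&(q[:,2]<260);z=q[m]
    if len(z): print("leafP",len(z),np.arctan(np.polyfit(z[:,1],z[:,2],1)[0]),np.percentile(z,[2,98],axis=0).round(0))
for d in landmark_of("top","bolt_knob")[:1]: print("knob t",d["p"],cab().inv().apply(unproj(t,d["point"])-C))
a=plan(W([-5,35,300]),down_tilt(0),4)
plan(W([-5,35,155]),down_tilt(0),5,a)
im=cv2.resize(t["img"][110:300,150:350],(800,600));cv2.imwrite("pics/h.png",cv2.cvtColor(im,cv2.COLOR_RGB2BGR))
E
```

```text
23.95 [  0.5 -19.3 331. ] [1.799e+02 1.000e-01 4.440e+01] 0.7 F [ 0.1 -0.5 -0.1]
leafP 219 0.6806689441224122 [[-112. -111.  141.]
 [ -96.  -35.  207.]]
leafP 132 0.7429115102411231 [[  97. -111.  141.]
 [ 112.  -62.  185.]]
knob t 0.47 [  9.08427098 -50.75871246 195.92574254]
n 4 row {'x': 12.7, 'y': -1.4, 'z': 7.4, 'rx': 0.0, 'ry': -0.0004, 'rz': 0.0016} end [566.7  80.3 299.8] [180.   -0.   44.3]
n 5 row {'x': -0.0, 'y': 0.0, 'z': 29.0, 'rx': 0.0, 'ry': -0.0, 'rz': -0.0} end [566.7  80.3 154.8] [180.   -0.   44.3]
```

View pics/h.png

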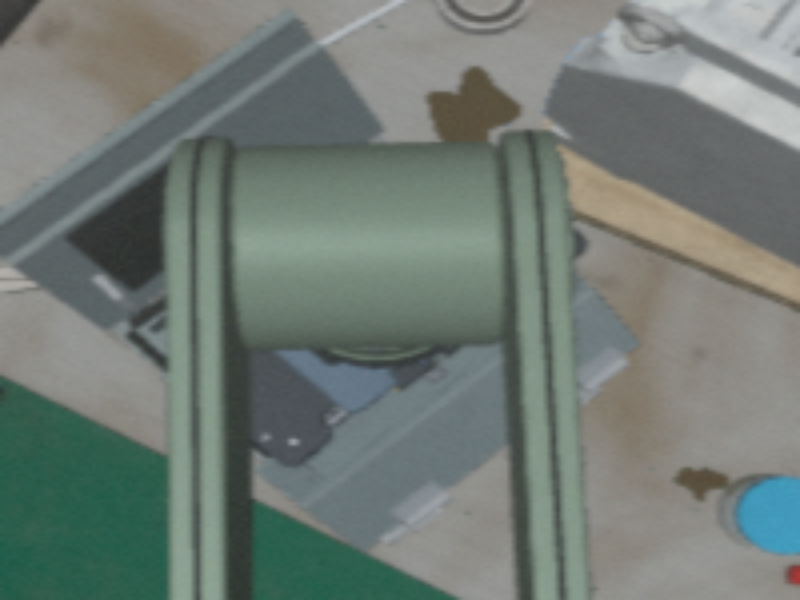

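The passive leaf stands at about 45° and the active leaf is laid back. The arm covers the middle of this view. I'll lower the closed fingers inside the free edge.

Call:
move_arm(plan=[{"x": 13,"y": -1.4,"z": 7.5,"rx": 0,"ry": 0,"rz": 0},{"x": 13,"y": -1.4,"z": 7.5,"rx": 0,"ry": 0,"rz": 0},{"x": 13,"y": -1.4,"z": 7.5,"rx": 0,"ry": 0,"rz": 0},{"x": 13,"y": -1.4,"z": 7.5,"rx": 0,"ry": 0,"rz": 0},{"x": 0,"y": 0,"z": 29,"rx": 0,"ry": 0,"rz": 0},{"x": 0,"y": 0,"z": 29,"rx": 0,"ry": 0,"rz": 0},{"x": 0,"y": 0,"z": 29,"rx": 0,"ry": 0,"rz": 0},{"x": 0,"y": 0,"z": 29,"rx": 0,"ry": 0,"rz": 0},{"x": 0,"y": 0,"z": 29,"rx": 0,"ry": 0,"rz": 0}])

```text
time_s: 24.95
ee_pos: [565.0, 78.1, 153.1]
ee_rot: [-180.0, -0.1, 44.3]
force: [0.6, 0.5, -0.3]
gripper_width: 0.4
gripper_force: 0.0
```

```bash
python3 - <<'E'
from h import *
st();print(state()["qpos"].round(1))
s2=None
for th,al,n in((.8,0,3),(1.1,.11,5),(1.4,.22,5),(1.7,.33,5),(2.0,.42,5),(2.08,.44,2)):
    s2=plan(*pushpose(th,al),n,s2);print("cab",cab().inv().apply(s2[0]-C).round())
E
```

```text
24.95 [ -4.8  32.3 153.1] [-1.80e+02 -1.00e-01  4.43e+01] 0.4 F [ 0.   0.8 -0.3]
[ 6.7 20.4 95.7  0.1 63.8 52.3]
n 3 row {'x': -9.2, 'y': -0.1, 'z': 2.8, 'rx': -0.0001, 'ry': -0.0006, 'rz': 0.0002} end [545.   59.  144.6] [-180.     0.    44.3]
cab [ -5.   5. 145.]
n 5 row {'x': -3.4, 'y': 0.0, 'z': -6.5, 'rx': -0.0, 'ry': 0.022, 'rz': -0.0} end [531.9  46.2 176.3] [-180.    -6.3   44.3]
cab [ -5. -14. 176.]
n 5 row {'x': -4.4, 'y': 0.0, 'z': -5.5, 'rx': -0.0, 'ry': 0.022, 'rz': -0.0} end [513.3  28.  200.1] [-180.   -12.6   44.3]
cab [ -5. -40. 200.]
n 5 row {'x': -5.3, 'y': 0.0, 'z': -4.3, 'rx': -0.0, 'ry': 0.022, 'rz': -0.0} end [491.    6.3 214. ] [-180.   -18.9   44.3]
cab [ -5. -71. 214.]
n 5 row {'x': -6.2, 'y': 0.0, 'z': -3.0, 'rx': -0.0, 'ry': 0.018, 'rz': -0.0} end [466.4 -17.7 216.9] [-180.   -24.1   44.3]
cab [  -5. -105.  217.]
n 2 row {'x': -4.4, 'y': 0.0, 'z': -1.5, 'rx': -0.0001, 'ry': 0.0101, 'rz': -0.0} end [459.8 -24.2 216. ] [180.  -25.2  44.3]
cab [  -5. -114.  216.]
```

Call:
move_arm(plan=[{"x": -9,"y": 0,"z": 2,"rx": 0,"ry": 0,"rz": 0},{"x": -9,"y": 0,"z": 2,"rx": 0,"ry": 0,"rz": 0},{"x": -9,"y": 0,"z": 2,"rx": 0,"ry": 0,"rz": 0},{"x": -3.4,"y": 0,"z": -6.5,"rx": 0,"ry": 0.022,"rz": 0},{"x": -3.4,"y": 0,"z": -6.5,"rx": 0,"ry": 0.022,"rz": 0},{"x": -3.4,"y": 0,"z": -6.5,"rx": 0,"ry": 0.022,"rz": 0},{"x": -3.4,"y": 0,"z": -6.5,"rx": 0,"ry": 0.022,"rz": 0},{"x": -3.4,"y": 0,"z": -6.5,"rx": 0,"ry": 0.022,"rz": 0}])

```text
time_s: 25.75
ee_pos: [533.1, 46.3, 181.8]
ee_rot: [179.9, -6.6, 44.4]
force: [2.9, 3.3, -1.0]
gripper_width: 0.7
gripper_force: 2.1
```

Call:
move_arm(plan=[{"x": -4.4,"y": 0,"z": -5.5,"rx": 0,"ry": 0.022,"rz": 0},{"x": -4.4,"y": 0,"z": -5.5,"rx": 0,"ry": 0.022,"rz": 0},{"x": -4.4,"y": 0,"z": -5.5,"rx": 0,"ry": 0.022,"rz": 0},{"x": -4.4,"y": 0,"z": -5.5,"rx": 0,"ry": 0.022,"rz": 0},{"x": -4.4,"y": 0,"z": -5.5,"rx": 0,"ry": 0.022,"rz": 0}])

```text
time_s: 26.25
ee_pos: [514.9, 28.3, 206.2]
ee_rot: [179.9, -13.0, 44.4]
force: [3.4, 4.9, 2.2]
gripper_width: 0.3
gripper_force: 2.7
```

```bash
python3 -c "
from h import *;st()"
```

```text
26.25 [ -4.2 -38.3 206.2] [179.9 -13.   44.4] 0.3 F [-1.1  5.8  2.2]
```

Contact is right (about 5.8 N on the edge), so I'll continue to the stop.

Call:
move_arm(plan=[{"x": -5.3,"y": 0,"z": -4,"rx": 0,"ry": 0.022,"rz": 0},{"x": -5.3,"y": 0,"z": -4,"rx": 0,"ry": 0.022,"rz": 0},{"x": -5.3,"y": 0,"z": -4,"rx": 0,"ry": 0.022,"rz": 0},{"x": -5.3,"y": 0,"z": -4,"rx": 0,"ry": 0.022,"rz": 0},{"x": -5.3,"y": 0,"z": -4,"rx": 0,"ry": 0.022,"rz": 0},{"x": -6.2,"y": 0,"z": -2,"rx": 0,"ry": 0.018,"rz": 0},{"x": -6.2,"y": 0,"z": -2,"rx": 0,"ry": 0.018,"rz": 0},{"x": -6.2,"y": 0,"z": -2,"rx": 0,"ry": 0.018,"rz": 0}])

```text
time_s: 27.05
ee_pos: [478.6, -7.8, 217.8]
ee_rot: [179.8, -22.3, 44.4]
force: [2.2, 1.1, 4.7]
gripper_width: 0.1
gripper_force: 1.9
```

Call:
move_arm(plan=[{"x": -6.2,"y": 0,"z": -2,"rx": 0,"ry": 0.018,"rz": 0},{"x": -6.2,"y": 0,"z": -2,"rx": 0,"ry": 0.018,"rz": 0},{"x": 0,"y": 0,"z": 0,"rx": 0,"ry": 0,"rz": 0}])

```text
time_s: 27.35
ee_pos: [467.6, -17.2, 215.1]
ee_rot: [180.0, -24.1, 44.3]
force: [0.1, 0.2, 0.3]
gripper_width: 0.3
gripper_force: 0.0
```

```bash
python3 -c "
from h import *;st()"
```

```text
27.35 [  -4.5 -103.9  215.1] [180.  -24.1  44.3] 0.3 F [-0.1  0.2  0.3]
```

Call:
move_arm(plan=[{"x": -5,"y": 0,"z": 0,"rx": 0,"ry": 0.01,"rz": 0},{"x": -5,"y": 0,"z": 0,"rx": 0,"ry": 0.01,"rz": 0},{"x": 0,"y": 0,"z": 0,"rx": 0,"ry": 0,"rz": 0}])

```text
time_s: 27.65
ee_pos: [467.5, -18.1, 215.7]
ee_rot: [-179.9, -26.4, 44.0]
force: [17.1, 25.6, 7.4]
gripper_width: 0.4
gripper_force: 15.2
```

```bash
python3 - <<'E'
from h import *
st()
t=grab_frame("top");PT=cloud(t);q=cab().inv().apply(PT.reshape(-1,3)-C)
for lo,hi in((-112,-60),(60,112)):
    m=(q[:,0]>lo)&(q[:,0]<hi)&(q[:,1]>-200)&(q[:,1]<-80)&(q[:,2]>135)&(q[:,2]<265);z=q[m]
    if len(z): print("leafP",len(z),np.polyfit(z[:,2],z[:,1],1),z[np.argsort(-z[:,2])[:12]].mean(0).round(1))
print(pushpose(2.0,.44))
im=cv2.resize(t["img"][110:300,150:350],(800,600));cv2.imwrite("pics/i.png",cv2.cvtColor(im,cv2.COLOR_RGB2BGR))
E
```

```text
27.65 [  -4.  -104.6  215.7] [-179.9  -26.4   44. ] 0.4 F [-6.3 30.1  7.4]
leafP 169 [ -0.41742358 -58.00832728] [-105.9 -163.   240. ]
leafP 134 [ -0.41712288 -57.95480368] [ 104.4 -162.4  240.1]
(array([466.94028529, -17.28421847, 217.78203709]), Rotation.from_matrix(array([[ 6.47524191e-01,  6.98415285e-01,  3.04841780e-01],
                            [ 6.31892391e-01, -7.15692734e-01,  2.97482633e-01],
                            [ 4.25939465e-01,  2.77555756e-17, -9.04751663e-01]])))
```

View pics/i.png

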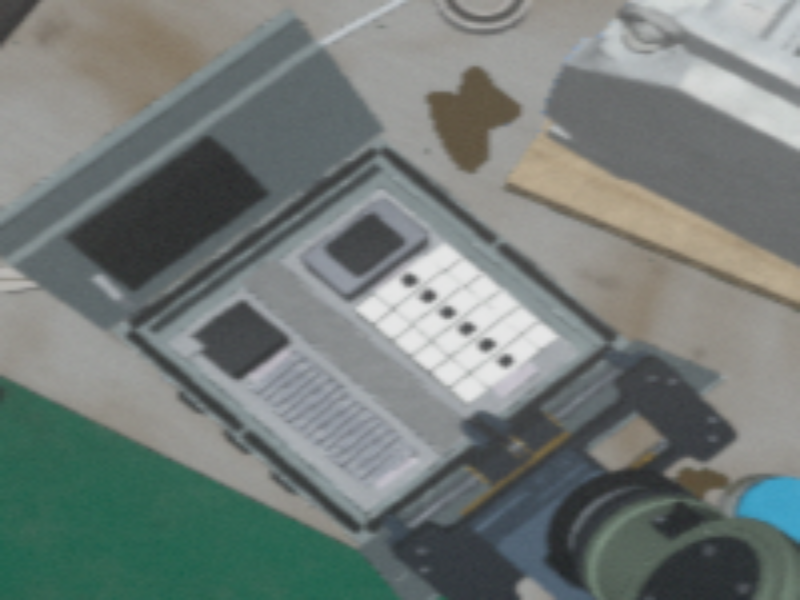

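Both leaves are laid back with the interior open, and the closed fingers at (490,430) are pressing the passive leaf on its stop at 30 N. I'll back off now.

Call:
move_arm(plan=[{"x": 10,"y": 0,"z": 0,"rx": 0,"ry": 0,"rz": 0},{"x": 15,"y": 0,"z": 0,"rx": 0,"ry": 0,"rz": 0},{"x": 10,"y": 0,"z": -20,"rx": 0,"ry": 0,"rz": 0},{"x": 10,"y": 0,"z": -40,"rx": 0,"ry": 0,"rz": 0},{"x": 10,"y": 0,"z": -40,"rx": 0,"ry": 0,"rz": 0},{"x": 0,"y": 0,"z": -40,"rx": 0,"ry": 0,"rz": 0},{"x": 0,"y": 0,"z": -30,"rx": 0,"ry": 0,"rz": 0},{"x": 0,"y": 0,"z": 0,"rx": 0,"ry": 0,"rz": 0},{"x": 0,"y": 0,"z": 0,"rx": 0,"ry": 0,"rz": 0}])

```text
time_s: 28.6
ee_pos: [445.3, -38.9, 387.0]
ee_rot: [-180.0, -25.2, 44.3]
force: [-0.1, 0.7, 0.1]
gripper_width: 0.7
gripper_force: 0.0
```

```bash
python3 - <<'E'
from h import *
st()
t=grab_frame("top");PT=cloud(t);q=cab().inv().apply(PT.reshape(-1,3)-C)
for s in(1,-1):
    y=q[:,1]*s;m=(abs(q[:,0])<112)&(y>122)&(y<200)&(q[:,2]>150)&(q[:,2]<265);z=q[m];print("leaf",s,len(z),np.arctan(abs(np.polyfit(z[:,2],z[:,1],1)[0]))+np.pi/2)
for n in("top","scene","wrist"):
    f=t if n=="top" else grab_frame(n)
    for d in landmark_of(n,"bolt_knob")[:1]: print("knob",n,d["p"],cab().inv().apply(unproj(f,d["point"])-C).round(1))
    for l in("grease_jar","tape_roll","screwdriver","pliers"):
        for d in landmark_of(n,l)[:1]:
            if n=="top": print(l,round(d["p"],2),unproj(f,d["point"]).round(1))
E
```

```text
28.6 [  -4.6 -135.1  387. ] [-180.   -25.2   44.3] 0.7 F [-0.6  0.4  0.1]
leaf 1 3186 2.048411169643297
leaf -1 1369 1.7445591944276921
grease_jar 0.46 [ 424.4 -115.8  487.6]
tape_roll 0.88 [ 440.6 -303.9   -2.2]
pliers 0.58 [587.8 355.5  -2.2]
knob scene 0.64 [  45.6 -152.5  190.3]
```

```bash
python3 - <<'E'
from h import *
plan(np.array([330,-330,400.]),down_tilt(0),9)
E
```

```text
n 9 row {'x': -30.8, 'y': 14.2, 'z': -9.1, 'rx': -0.0, 'ry': -0.0491, 'rz': 0.0001} end [ 330.3 -330.3  399.7] [-180.     0.    44.3]
```

Call:
move_arm(plan=[{"x": -31,"y": 14,"z": -9,"rx": 0,"ry": -0.049,"rz": 0},{"x": -31,"y": 14,"z": -9,"rx": 0,"ry": -0.049,"rz": 0},{"x": -31,"y": 14,"z": -9,"rx": 0,"ry": -0.049,"rz": 0},{"x": -31,"y": 14,"z": -9,"rx": 0,"ry": -0.049,"rz": 0},{"x": -31,"y": 14,"z": -9,"rx": 0,"ry": -0.049,"rz": 0},{"x": -31,"y": 14,"z": -9,"rx": 0,"ry": -0.049,"rz": 0},{"x": -31,"y": 14,"z": -9,"rx": 0,"ry": -0.049,"rz": 0},{"x": -31,"y": 14,"z": -9,"rx": 0,"ry": -0.049,"rz": 0},{"x": -31,"y": 14,"z": -9,"rx": 0,"ry": -0.049,"rz": 0},{"x": 0,"y": 0,"z": 0,"rx": 0,"ry": 0,"rz": 0}])

```text
time_s: 30.5
ee_pos: [328.0, -332.8, 398.5]
ee_rot: [179.9, 0.1, 44.2]
force: [0.9, 0.4, 0.6]
gripper_width: 0.4
gripper_force: 0.0
```

```bash
python3 - <<'E'
from h import *
st()
t=grab_frame("top");PT=cloud(t);q=cab().inv().apply(PT.reshape(-1,3)-C)
for s in(1,-1):
    y=q[:,1]*s;m=(abs(q[:,0])<112)&(y>122)&(y<200)&(q[:,2]>150)&(q[:,2]<265);z=q[m];print("leaf",s,len(z),np.arctan(abs(np.polyfit(z[:,2],z[:,1],1)[0]))+np.pi/2,z[np.argsort(-z[:,2])[:20]].mean(0).round(1))
f=grab_frame("wrist")
for n,g in(("top",t),("wrist",f)):
  for l in("bolt_knob","grease_jar","tape_roll","screwdriver","pliers"):
    for d in landmark_of(n,l)[:1]:print(n,l,round(d["p"],2),unproj(g,d["point"]).round(1),cab().inv().apply(unproj(g,d["point"])-C).round(1))
E
```

```text
30.5 [ 123.8 -424.2  398.5] [1.799e+02 1.000e-01 4.420e+01] 0.4 F [0.3 0.9 0.6]
leaf 1 3182 2.0470326350285646 [  1.  177.3 263.4]
leaf -1 1568 1.7556714395158406 [  18.4 -140.6  252.9]
top bolt_knob 0.51 [434.7 -57.1 230.5] [   1.  -155.4  230.5]
top grease_jar 0.79 [ 411.2 -204.7   70.6] [  90.2 -275.3   70.6]
top tape_roll 0.75 [ 438.6 -302.1   -2.7] [ 179.  -323.6   -2.7]
wrist grease_jar 0.81 [ 405.5 -224.2   72.4] [ 100.2 -292.9   72.4]
wrist tape_roll 0.96 [ 446.9 -305.9   -0.8] [ 187.6 -320.4   -0.8]
wrist pliers 0.64 [ 406.6 -231.    72.6] [ 105.8 -296.9   72.6]
```

Passive leaf edge is where 2.0 rad predicts. The knob reads about x=1, so the bolt is still drawn, and the jar and tape are where they were. Handing in.

```bash
python3 -c "
from workcell import job_done
print(job_done())"
```

```text
the job is handed in; nothing more can be done
None
```

I opened the cabinet and handed the job in at about 31 s. Both leaves lie back against their stops (about 2.0 rad each), the bolt is fully drawn, and the jar and tape read unmoved; I didn't re-measure the screwdriver and pliers at the end, but nothing went near them.

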